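# Offer up a clamp arm level over its cradle

### The arm

A 6-joint arm with a two-finger parallel gripper is mounted at the origin on the work surface; the furniture and walls round the work are solid. World frame = base frame: x ahead of the robot, y to its left, z up, the work surface at z = 0. Lengths are in m, angles in rad, forces in N, time in s.
With the tool pointing down it reaches from about 0.4 to 0.825 m from the base axis. Payload 7 kg.
Tool frame: the origin (TCP) lies at the centre of the arm's flange, where the gripper is bolted on; the fingertips stand 178 mm ahead of it and the grasp point (between the pads) lies ahead of it (tcp_to_grasp is the z of the grasp point in the tool frame, in m); z points along the fingers, x is the direction in which the jaws open and shut, and the axes are right-handed (so a half turn about z gives the same grasp; the last joint's range is limited). The gripper opens to 88 mm and grips with 3 to 60 N. Pads are 19 mm wide; open, the fingers measure 130 mm over their backs; the gripper's body (78 mm by 193 mm) begins 47 mm behind the grasp point.
Start: joints at [1.574, 0.359, 0.012, 0, -1.224, -0.288], TCP at [0.19, 0.648, 0.405] pointing down, gripper open.
Joint ranges: [-3.07, 3.07], [-1.43, 2.12], [-1.02, 1.25], [-3.03, 1.67], [-3.05, -0], [-3.03, 3.03]. Speed limits (rad/s): [2.39, 2.39, 3.01, 3.14, 3.14, 3.14].

### API

Orientations are given as [roll, pitch, yaw] about the fixed x, y, z axes, in that order (R = Rz(yaw) Ry(pitch) Rx(roll)).
In Python, from station import get_state, grab_frame, job_done, tcp_to_grasp gives the robot as it stands.
- The arm moves only by the tool drive_tool, never from a script. Its argument "moves" is a list of rows, each a list of 7 numbers: the shift along the tool's x, y, z in mm, then the turn, a rotation vector about the tool's x, y, z in degrees, then the closure, from -1 (fully open) to 1 (shut), so that 0 is half open. In form: [[dx, dy, dz, ax, ay, az, claw], ...]. A call has 1 to 12 rows; each row is the pose to reach, as a shift and turn from the pose commanded when the call began, along the tool's axes at that moment; what a row does not reach only later rows make up. A row lasts 1/8 s, in which the tool goes at most 62.5 mm and 10.7 degrees, less where a joint would pass 70% of its speed; a pose out of reach is approached as far as the arm can. A call with a gripper value outside its range is refused whole. The fingers move at their own pace and stop on an object; "grip_force" is the grip in N (left out, the last holds). Time passes only in rows, so rows that repeat a pose let the fingers close. It gives the time, the measured TCP pose, the force and the opening at its end, in the units of the state.
- get_state(): the state, without advancing time (a new reading comes with each control period).
- grab_frame(name): name is "scene" or "top" or "wrist"; returns a dict with "img" (400x640x3 uint8, red, green, blue), "range_z" (400x640 float32, m along the optical axis (not along the pixel's ray), 0 where there is no reading), "fovy" (degrees; the focal length in pixels is half the picture's height over the tangent of half this angle, whatever the lens; pixels are square), "cx", "cy" (the principal point, pixels), "rvec" (rotation vector, rad) and "tvec" (3), from world to camera coordinates, as OpenCV has them. Camera axes: x right, y down, z forward; pixel columns grow to the right and rows downward; lengths in m; the calibration is good to about 2 mm. A picture is of the moment at which its call begins.
- job_done(): hands the job in, once; it reports no verdict.
The state is a dict: "t": time; "q": joint angles; "qd": joint speeds; "joint_efforts": joint torques, N m; "eef_pos": TCP position; "ee_rot": TCP orientation; "force": force on the tool from outside, world axes, zero at the start; "moment": the same for the moment, N m; "width": finger opening in m.
Only numpy, scipy, OpenCV 4.12 (cv2) and the standard library are available. Lean on these libraries where they do the work, as an engineer would, in place of code of your own. Each camera call takes 0.05 s, during which the arm holds its last target. There are 200 camera calls.

### The job

Pick up the lopsided metal clamp arm by the balance point of its bar and, keeping it level and without touching the cradle with it, bring it over the two-post cradle with its heavy head above the wide saddle and its bar above the narrow slotted post, lined up with both. Finish holding it there, still and level, about 5 cm above the tops of the posts, so that a colleague can wipe the saddles beneath it; do not set it down or let go, and leave the glassware alone.

Things in the scene. Friction and masses are not known exactly. Their poses are not given: they have to be found in the camera images.
- clamp_arm: Loose clamp arm, 0.33 to 0.57 kg, 282 mm long, lying level. Flat bar 12 wide, 18 tall, its axis 25 mm above the underside. x runs along the bar to the head: metal head (46 wide, 50 tall, thumb screw 17 mm out on +y) from +38 to +82 mm, bare bar from +38 to -164, light forked jaw (40 wide, 50 tall) from -164 to -200. Origin: on the underside plane straight below the balance point; z up.
- clamp_arm_balance (a point): The balance point (centre of mass along the bar), on the axis of the bar, 25 mm above the underside, 60 mm from the middle of the head and 38 mm from its inner face; bare bar on both sides. Grip here, across the bar, with the middle of the finger pads within 15 mm of it.
- clamp_arm_head (a point): Point on the underside of the head, in its middle (60 mm from the balance point).
- clamp_arm_tail (a point): Point on the underside of the bar, 130 mm from the balance point on the jaw side (16 mm above the arm's underside plane).
- cradle: Cradle bolted to the bench: dark base plate 270 x 90 x 12 mm with two aluminium posts, 85 mm tall overall. Origin: on the bench under the point over which the arm's balance point belongs. x runs from the narrow post towards the wide saddle, z up. When the arm is lined up, its x axis points the same way as the cradle's.
- cradle_head_top (a point): Middle of the wide saddle (36 mm along x, gap 56 mm, 76 mm over all in y) at the height of its cheek tops, 85 mm above the bench; 60 mm from the cradle's origin along +x.
- cradle_tail_top (a point): Middle of the narrow slotted post (20 mm along x, gap 20 mm, 38 mm over all in y) at the height of its top, 85 mm above the bench; 130 mm from the cradle's origin along -x.
- stand_rod (a point): Fixed obstacle beside the work: the upright rod of the nearer burette stand, 13 mm thick, from the bench to 0.80 m up; this point lies on it 0.4 m up. A glass burette hangs parallel to it about 0.105 m further to +y (0.35 to 1.10 m up), a flask stands below. Keep the arm's links clear of both. If a link starts beside or astride the rod, lift that link above the rod's top before swinging to the right (-y).
- beaker: Loose glass beaker, 59 mm wide, 72 mm tall, bystander; origin under its centre.
- petri: Loose glass dish, 69 mm wide, 15 mm tall, bystander; origin under its centre.

How it is judged:
By the outcome, as a careful person would: the job done as asked, in the order asked, and still so for the second after the job is handed in, while the arm keeps its last pose, push and grip.
It also fails if it takes over 48 s, if anything falls off the work surface, if the arm or the gripper's body presses on something with over 40 N, if the wrist force passes 120 N, or if a joint passes its speed limit or range.

## Working session

There is one attempt and no reset: what is moved stays moved. The work goes in short steps, Python scripts to look and compute and a tool call to move; the robot and the scene stay as the last step left them, time stands still between calls to the robot, and variables do not carry over. Pictures are saved under pics/ and viewed, about 8 in all and at most 12, crops included, and the job is handed in when it is done.

Besides the shell and the picture viewer there is one more tool, called after ">>>" as name(argument=value, ...) on one line, values as JSON. drive_tool: Moves the arm, as the interface text tells. Its arguments: {"type":"object","properties":{"moves":{"type":"array"},"grip_force":{"type":"number"}},"required":["moves"]}

```bash
ls; mkdir -p pics; cat > h.py <<'E'
import numpy as np, cv2
from station import *
def cam(n):
    f=grab_frame(n); R,_=cv2.Rodrigues(np.array(f["rvec"],float)); f["R"]=R; f["t"]=np.array(f["tvec"],float).ravel()
    f["f"]=200/np.tan(np.radians(f["fovy"])/2); return f
def save(f,name): cv2.imwrite("pics/"+name,cv2.cvtColor(f["img"],cv2.COLOR_RGB2BGR))
def cloud(f):
    v,u=np.mgrid[:400,:640]; z=f["range_z"]
    P=np.stack([(u-f["cx"])/f["f"]*z,(v-f["cy"])/f["f"]*z,z],-1)
    W=(P-f["t"])@f["R"]; W[z==0]=np.nan; return W
def ray(f,u,v,h):
    d=np.array([(u-f["cx"])/f["f"],(v-f["cy"])/f["f"],1])@f["R"]; c=-f["t"]@f["R"]
    return c+d*(h-c[2])/d[2]
E
python3 - <<'E'
from h import *
print(get_state(), tcp_to_grasp)
for n in ["scene","top","wrist"]:
    f=cam(n); save(f,n+"0.png"); np.save(n+"0.npy",cloud(f)); print(n,f["fovy"],f["cx"],f["cy"],-f["t"]@f["R"],f["R"])
a=cv2.imread("pics/scene0.png");b=cv2.imread("pics/top0.png")
E
```

```text
pics
{'t': 0.0, 'q': array([ 1.57411058e+00,  3.59365795e-01,  1.10629055e-02, -3.38572977e-04,
       -1.22409216e+00, -2.88115772e-01]), 'qd': array([-0.00111286,  0.00027568,  0.00161338,  0.00042318, -0.0020599 ,
       -0.00068864]), 'joint_efforts': array([-2.37888671e-03, -5.82723463e+01,  2.93076038e+01,  6.99756458e+00,
        7.07656582e-03, -1.57113959e-04]), 'eef_pos': array([0.18959098, 0.6476235 , 0.40373993]), 'ee_rot': array([-3.14144350e+00, -1.62326562e-03, -1.85571326e+00]), 'force': array([-0.8260525 , -0.3487574 , -0.62118316]), 'moment': array([-0.00280831, -0.0153657 , -0.01626783]), 'width': 0.08770309795186548} 0.1593
scene 48.58784168607177 319.92268952125767 201.35759935665178 [0.00479994 0.11414632 1.26171396] [[-0.37092104 -0.92862448  0.00861134]
 [-0.81172936  0.31969714 -0.4887629 ]
 [ 0.45112418 -0.18828252 -0.87237416]]
top 55.797510313712415 317.30594377992475 207.15603425249003 [ 0.37299536 -0.1121578   1.34903521] [[-0.01348451 -0.99974942 -0.01786776]
 [-0.99109504  0.01573092 -0.13222392]
 [ 0.13247186  0.01592567 -0.99105882]]
wrist 70.74218992042447 320.73719913749795 195.23108795610207 [0.25957586 0.62711997 0.38372354] [[-0.28213348 -0.95937448  0.00114611]
 [-0.92437517  0.27216021  0.26731886]
 [-0.25677082  0.07436016 -0.96360745]]
```

View pics/top0.png

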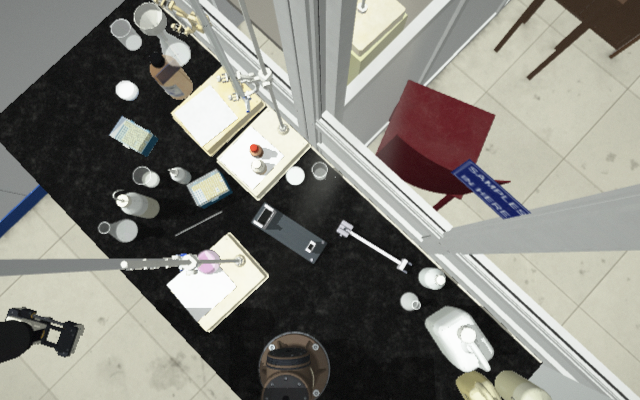

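View pics/scene0.png

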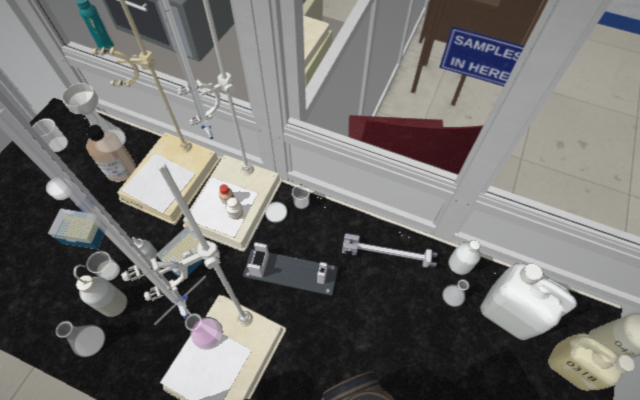

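```bash
python3 - <<'E'
from h import *
W=np.load("top0.npy"); S=np.load("scene0.npy")
for n,C,pts in [("top",W,[(343,228),(375,247),(403,264),(267,214),(310,247),(240,262),(190,262),(125,265),(60,330),(295,175),(320,170)]),("scene",S,[(350,245),(390,250),(430,258),(258,260),(322,270),(245,318),(208,240),(165,170),(190,300),(182,255),(210,255)])]:
    for u,v in pts: print(n,u,v,np.nanmedian(C[v-1:v+2,u-1:u+2].reshape(-1,3),0).round(3))
a=cv2.imread("pics/top0.png")[185:285,240:420];b=cv2.imread("pics/scene0.png")[225:305,235:445]
a=cv2.resize(a,None,fx=3.6,fy=3.6,interpolation=cv2.INTER_CUBIC);b=cv2.resize(b,(a.shape[1],int(80*a.shape[1]/210)),interpolation=cv2.INTER_CUBIC)
cv2.imwrite("pics/c1.png",np.vstack([a,b])[:600])
E
```

```text
top 343 228 [ 0.474 -0.18   0.035]
top 375 247 [ 0.407 -0.288  0.034]
top 403 264 [ 0.348 -0.379  0.052]
top 267 214 [0.525 0.083 0.052]
top 310 247 [ 0.409 -0.065  0.068]
top 240 262 [0.362 0.171 0.07 ]
top 190 262 [0.367 0.174 0.538]
top 125 265 [0.366 0.178 0.798]
top 60 330 [0.193 0.587 0.334]
top 295 175 [ 0.669 -0.012  0.016]
top 320 170 [ 0.689 -0.102  0.002]
scene 350 245 [ 0.459 -0.174  0.049]
scene 390 250 [ 0.408 -0.285  0.033]
scene 430 258 [ 0.339 -0.378  0.049]
scene 258 260 [0.515 0.093 0.052]
scene 322 270 [ 0.413 -0.066  0.067]
scene 245 318 [0.361 0.177 0.068]
scene 208 240 [ 0.657  0.213 -0.   ]
scene 165 170 [0.364 0.178 0.788]
scene 190 300 [ 0.493  0.314 -0.004]
scene 182 255 [0.38  0.226 0.513]
scene 210 255 [0.353 0.178 0.531]
```

View pics/c1.png

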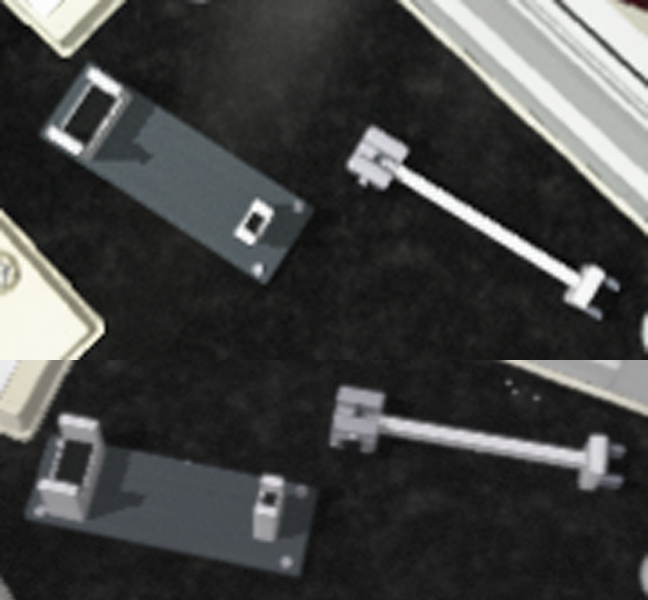

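```bash
cat > fit.py <<'E'
from h import *
def axis(P):
    c=np.median(P,0); vx,vy,x0,y0=cv2.fitLine(P.astype(np.float32),cv2.DIST_HUBER,0,.001,.001).ravel(); return np.array([x0,y0]),np.array([vx,vy])
def arm(W,p0=(.474,-.18),p1=(.348,-.379),zoff=0):
    p0=np.array(p0);p1=np.array(p1);P=W.reshape(-1,3);P=P[~np.isnan(P[:,0])]
    d=(p0-p1)/np.linalg.norm(p0-p1); n=np.array([-d[1],d[0]])
    s=(P[:,:2]-p1)@d; l=(P[:,:2]-p1)@n; z=P[:,2]-zoff; L=np.linalg.norm(p0-p1)
    bar=(s>.04)&(s<L-.05)&(abs(l)<.025)&(z>.022)&(z<.045)
    c,v=axis(P[bar][:,:2]); v=v*np.sign(v@d); n=np.array([-v[1],v[0]])
    s=(P[:,:2]-c)@v; l=(P[:,:2]-c)@n
    top=(abs(l)<.04)&(z>.040)&(z<.06)&(abs(s)<.3)   # head/jaw tops
    S=np.sort(s[top]); g=np.argmax(np.diff(S)); 
    print("bar n",bar.sum(),"yaw",np.arctan2(v[1],v[0]),"z bar",np.median(P[bar][:,2]),"jaw",S[2],S[g-1],"head",S[g+2],S[-3])
    o=(S[g+2]-.038+S[-3]-.082+S[g-1]+.164+S[2]+.2)/4
    print("balance est: each",S[g+2]-.038,S[-3]-.082,S[g-1]+.164,S[2]+.2,"->",c+v*o); return c+v*o,v
E
python3 - <<'E'
from fit import *
for n in ["top","scene"]:
    W=np.load(n+"0.npy"); print(n); 
    try: arm(W)
    except Exception as e: print(e)
    P=W.reshape(-1,3);P=P[~np.isnan(P[:,0])]
    m=(P[:,2]>.078)&(P[:,2]<.095)&(P[:,0]>.35)&(P[:,0]<.6)&(P[:,1]>-.12)&(P[:,1]<.16)
    Q=P[m]; c,v=axis(Q[:,:2]); v*=np.sign(v[1])
    h=Q[Q[:,0]>.47];t=Q[Q[:,0]<.47]
    for k in (h,t): 
        r=cv2.minAreaRect((k[:,:2]*1000).astype(np.float32)); print(len(k),r,np.median(k[:,2]))
    b=(P[:,2]>.006)&(P[:,2]<.02)&(P[:,0]>.32)&(P[:,0]<.6)&(P[:,1]>-.14)&(P[:,1]<.16)
    r=cv2.minAreaRect((P[b][:,:2]*1000).astype(np.float32));print("plate",b.sum(),r)
    # wall near arm: height max by distance from bar, to the right
    d=np.array([.53,.85]);n_=np.array([.85,-.53]);q=P[:,:2]-[.44,-.235]
    s=q@d;l=q@n_
    for a in np.arange(.05,.3,.02):
        k=(abs(s)<.12)&(l>a)&(l<a+.02); 
        if k.any(): print("wall",round(a,2),k.sum(),np.percentile(P[k][:,2],[5,50,98]).round(3))
W=np.load("top0.npy").reshape(-1,3)
for (x,y) in [(0,0)]:
    m=(np.hypot(W[:,0],W[:,1])<.25)&(W[:,2]>.1); print("robot",m.sum(),np.nanmin(W[m],0),np.nanmax(W[m],0))
E
```

```text
top
bar n 160 yaw 0.9952484371700363 z bar 0.03452121197526735 jaw -0.21518047141328484 -0.18646834147104646 head -0.12889731194238954 0.13414358909247243
balance est: each -0.16689731194238955 0.05214358909247242 -0.022468341471046455 -0.015180471413284824 -> [ 0.38890327 -0.31179423]
65 ((515.7060546875, 90.51974487304688), (35.364707946777344, 75.65093231201172), 56.02535629272461) 0.08555825074971853
31 ((410.2451171875, -66.54521179199219), (18.206871032714844, 36.83015060424805), 56.991058349609375) 0.08557756514337363
plate 1791 ((459.9100036621094, 10.171859741210938), (279.30682373046875, 299.6197509765625), 0.06918290257453918)
wall 0.05 376 [-0.003  0.001  0.007]
wall 0.07 371 [-0.003  0.001  0.007]
wall 0.09 370 [-0.003  0.001  0.007]
wall 0.11 564 [-0.002  0.023  0.282]
wall 0.13 1812 [0.    0.281 0.717]
wall 0.15 1002 [-0.077  0.246  0.283]
wall 0.17 569 [-0.089  0.266  0.282]
wall 0.19 169 [0.263 0.267 0.27 ]
wall 0.21 15 [0.264 0.266 0.27 ]
wall 0.27 503 [0.166 0.237 0.281]
wall 0.29 615 [0.021 0.132 0.261]
scene
bar n 241 yaw 1.0016064731283238 z bar 0.03233632514985
[... 359 characters left out ...]
0947265625, -63.65553665161133), (19.44184112548828, 38.58101272583008), 54.8345947265625) 0.08342921943950429
plate 2125 ((461.18572998046875, 17.640846252441406), (278.7626647949219, 277.5014343261719), 0.30195218324661255)
wall 0.05 439 [-0.004 -0.     0.005]
wall 0.07 422 [-0.005 -0.001  0.005]
wall 0.09 428 [-0.005 -0.     0.007]
wall 0.11 1016 [-0.003  0.106  0.279]
wall 0.13 3498 [0.003 0.272 0.716]
wall 0.15 1807 [0.009 0.158 0.28 ]
wall 0.17 905 [-0.022  0.14   0.279]
wall 0.19 142 [0.262 0.265 0.269]
wall 0.21 8 [0.261 0.264 0.265]
wall 0.27 1075 [0.158 0.226 0.278]
wall 0.29 796 [0.11  0.166 0.255]
robot 2373 [-0.01812876 -0.0722291   0.10125136] [0.1049657  0.06456545 0.28598166]
```

>>> drive_tool(moves=[[0,0,-60,0,0,0,-1],[0,0,-120,0,0,0,-1]])

```text
t: 0.4
eef_pos: [0.1896, 0.6477, 0.5253]
ee_rot: [-3.141, -0.002, -1.856]
force: [0.5, 0.8, 0.7]
width: 0.0877
```

```bash
python3 -c "
from h import *
s=get_state();print(s['t'],s['q'].round(4).tolist(),s['eef_pos'].round(4).tolist(),s['ee_rot'].round(4).tolist())"
```

```text
0.4 [1.5742, 0.3147, 0.216, 0.0001, -1.4744, -0.2881] [0.1896, 0.6477, 0.5253] [-3.1409, -0.0022, -1.8555]
```

>>> drive_tool(moves=[[30,0,-60,0,0,0,-1],[60,0,-120,0,0,0,-1]])

```text
t: 0.65
eef_pos: [0.1738, 0.5935, 0.6377]
ee_rot: [-3.141, -0.001, -1.856]
force: [-0.9, -0.1, 0.7]
width: 0.0873
```

```bash
python3 -c "
from h import *
s=get_state();print(s['t'],s['q'].round(4).tolist(),s['eef_pos'].round(4).tolist(),s['ee_rot'].round(4).tolist())"
```

```text
0.65 [1.6012, 0.2132, 0.3231, -0.0001, -1.6816, -0.3154] [0.1738, 0.5935, 0.6377] [-3.1415, -0.0009, -1.8558]
```

>>> drive_tool(moves=[[0,0,0,0,10,0,-1],[0,0,0,0,20,0,-1],[0,0,0,0,20,0,-1]])

```text
t: 1.02
eef_pos: [0.1741, 0.596, 0.6338]
ee_rot: [-3.141, -0.352, -1.856]
force: [-0.7, 1.0, -1.4]
width: 0.088
```

```bash
python3 -c "
from h import *
s=get_state();print(s['t'],s['q'].round(4).tolist(),s['eef_pos'].round(4).tolist(),s['ee_rot'].round(4).tolist())"
```

```text
1.025 [1.5666, 0.3431, 0.5093, -0.1093, -2.0742, -0.3175] [0.1741, 0.596, 0.6338] [-3.1414, -0.3525, -1.856]
```

```bash
cat > kin.py <<'E'
import numpy as np
from scipy.spatial.transform import Rotation as Rn
from scipy.optimize import least_squares
def chain(q,p):
    z0,L2,L3,d1,d2,L6=p
    R=lambda ax,a:Rn.from_rotvec(np.array(ax)*a).as_matrix()
    # arm plane: X out, Y left, Z up
    A=R([0,0,1.],q[0]); o=np.array([0,0,z0]); pts=[o]
    A=A@R([0,1.,0],q[1]); o=o+A@[0,-d1,0]; pts.append(o); o=o+A@[0,0,L2]; pts.append(o)
    A=A@R([0,1.,0],-q[2]); o=o+A@[L3,0,0] ; pts.append(o)
    A=A@R([1.,0,0],q[3]*SG[0]); A=A@R([0,1.,0],-q[4]); o=o+A@[0,-d2,0]; pts.append(o)
    A=A@R([1.,0,0],q[5]*SG[1]); o=o+A@[L6,0,0]; pts.append(o)
    T=A@T0; return o,T,pts
SG=[1,1]; T0=np.eye(3)
E
cat > data.py <<'E'
D=[([1.57411,.359366,.011063,-.00034,-1.224092,-.288116],[.18959,.64762,.40374],[-3.14144,-.00162,-1.85571]),
([1.5742,0.3147,0.216,0.0001,-1.4744,-0.2881],[0.1896,0.6477,0.5253],[-3.1409,-0.0022,-1.8555]),
([1.6012,0.2132,0.3231,-0.0001,-1.6816,-0.3154],[0.1738,0.5935,0.6377],[-3.1415,-0.0009,-1.8558]),
([1.5666,0.3431,0.5093,-0.1093,-2.0742,-0.3175],[0.1741,0.596,0.6338],[-3.1414,-0.3525,-1.856])]
E
python3 - <<'E'
import kin; from kin import *; from data import D
for a in (1,-1):
  for b in (1,-1):
    kin.SG[:]=[a,b]
    def T0of(): 
        kin.T0=np.eye(3); A=chain(D[0][0],np.zeros(6))[1]; return A.T@Rn.from_euler("xyz",D[0][2]).as_matrix()
    kin.T0=T0=T0of()
    rot=[np.degrees(Rn.from_matrix(chain(q,np.zeros(6))[1].T@Rn.from_euler("xyz",e).as_matrix()).magnitude()).round(2) for q,_,e in D]
    f=lambda p:np.concatenate([chain(q,p)[0]-x for q,x,_ in D])
    s=least_squares(f,[.2,.6,.46,.1,.1,.2]); print(a,b,rot,s.x.round(4),abs(s.fun).max().round(5)); print(T0.round(2).tolist())
E
```

```text
1 1 [np.float64(0.0), np.float64(0.05), np.float64(3.11), np.float64(11.26)] [ 0.168   0.5916  0.4634  0.316  -0.1333  0.1605] 0.02725
[[-0.0, -0.0, 1.0], [0.55, 0.84, 0.0], [-0.84, 0.55, 0.0]]
1 -1 [np.float64(0.0), np.float64(0.05), np.float64(0.02), np.float64(12.5)] [ 0.168   0.5916  0.4634  0.316  -0.1333  0.1605] 0.02725
[[-0.0, -0.0, 1.0], [0.0, 1.0, 0.0], [-1.0, 0.0, -0.0]]
-1 1 [np.float64(0.0), np.float64(0.0), np.float64(3.13), np.float64(3.36)] [1.990e-01 6.013e-01 4.637e-01 1.000e-04 1.917e-01 1.998e-01] 4e-05
[[0.0, 0.0, 1.0], [0.54, 0.84, -0.0], [-0.84, 0.54, 0.0]]
-1 -1 [np.float64(0.0), np.float64(0.0), np.float64(0.01), np.float64(0.0)] [1.990e-01 6.013e-01 4.637e-01 1.000e-04 1.917e-01 1.998e-01] 4e-05
[[0.0, 0.0, 1.0], [-0.0, 1.0, -0.0], [-1.0, -0.0, 0.0]]
```

```bash
cat >> kin.py <<'E'
SG[:]=[-1,-1]; T0=np.array([[0,0,1.],[0,1,0],[-1,0,0]])
P=np.array([.199,.6013,.4637,0,.1917,.1998])
LO=np.array([-3.07,-1.43,-1.02,-3.03,-3.05,-3.03]);HI=np.array([3.07,2.12,1.25,1.67,0,3.03])
def fk(q): o,T,pts=chain(q,P); return o,T,pts
def ik(x,R,q0):
    def f(q):
        o,T,_=fk(q); return np.r_[(o-x)*3,Rn.from_matrix(T.T@R).as_rotvec()]
    s=least_squares(f,np.clip(q0,LO+.01,HI-.01),bounds=(LO,HI)); return s.x,abs(s.fun).max()
def down(yaw): return Rn.from_euler("xyz",[np.pi,0,yaw]).as_matrix()
def clear(q):
    o,T,pts=fk(q); segs=[(pts[1],pts[2]),(pts[2],pts[3]),(pts[3],pts[4]),(pts[4],o),(o,o+T@[0,0,.178]),(o+T@[.097,0,.0],o+T@[.097,0,.112]),(o+T@[-.097,0,0],o+T@[-.097,0,.112])]
    out=[]
    for a,b in segs:
        s=a+(b-a)*np.linspace(0,1,40)[:,None]
        rod=np.hypot(s[:,0]-.365,s[:,1]-.177)+10*np.maximum(0,s[:,2]-.8)
        bur=np.hypot(s[:,0]-.365,s[:,1]-.28)+10*np.maximum(0,s[:,2]-1.1)+10*np.maximum(0,.28-s[:,2])
        w=.13-(s[:,:2]-[.44,-.235])@[.85,-.53]
        out.append((rod.min().round(3),bur.min().round(3),w.min().round(3)))
    return out
E
python3 - <<'E'
from kin import *
rng=np.random.default_rng(0)
def allsol(x,yaw):
    S=[]
    for _ in range(25):
        q,e=ik(x,down(yaw),rng.uniform(LO,HI))
        if e<1e-4 and not any(abs(q-s).max()<.05 for s in S): S.append(q)
    return S
g=[.430,-.242]
for nm,x,yb in [("pick",[*g,.184],1.0),("place",[.483,.043,.319],.981)]:
    for yaw in (yb+np.pi/2,yb-np.pi/2):
        for q in allsol(np.array(x),yaw):
            print(nm,round(yaw,2),q.round(2).tolist()); print("   ",[tuple(map(float,t)) for t in clear(q)])
E
```

```text
pick 2.57 [-0.11, 0.33, -0.65, -0.0, -0.59, -0.46]
    [(0.263, 0.347, 0.452), (0.217, 0.32, 0.217), (0.244, 0.343, 0.135), (0.424, 0.526, 0.135), (0.424, 1.486, 0.135), (0.367, 1.43, 0.232), (0.494, 1.553, 0.038)]
pick -0.57 [-0.11, 0.33, -0.65, -0.0, -0.59, 2.68]
    [(0.263, 0.347, 0.452), (0.217, 0.32, 0.217), (0.244, 0.343, 0.135), (0.424, 0.526, 0.135), (0.424, 1.486, 0.135), (0.494, 1.553, 0.038), (0.367, 1.43, 0.232)]
place 2.55 [0.5, 0.12, -0.52, -0.0, -0.93, -1.09]
    [(0.332, 0.388, 0.592), (0.018, 0.073, 0.408), (0.04, 0.073, 0.241), (0.179, 0.265, 0.241), (0.179, 0.265, 0.241), (0.088, 0.187, 0.338), (0.273, 0.352, 0.144)]
place -0.59 [0.5, 0.12, -0.52, 0.0, -0.93, 2.06]
    [(0.332, 0.388, 0.592), (0.018, 0.073, 0.408), (0.04, 0.073, 0.241), (0.179, 0.265, 0.241), (0.179, 0.265, 0.241), (0.273, 0.352, 0.144), (0.088, 0.187, 0.338)]
```

```bash
cat >> kin.py <<'E'
def grasp_pose(g,yb,flip,lean):
    """g: grasp point; yb: bar yaw; lean>0: flange leans towards the head (deg)"""
    R=down(yb+(np.pi/2 if not flip else -np.pi/2))
    ax=np.array([-np.sin(yb),np.cos(yb),0])  # n: rotating +z about n moves up-vector towards +bar
    R=Rn.from_rotvec(ax*np.radians(lean)).as_matrix()@R
    return np.array(g)-R[:,2]*.1593, R
def sols(x,R,n=25,rng=np.random.default_rng(0)):
    S=[]
    for _ in range(n):
        q,e=ik(x,R,rng.uniform(LO,HI))
        if e<1e-4 and not any(abs(q-s).max()<.05 for s in S): S.append(q)
    return S
E
python3 - <<'E'
from kin import *
g=[.430,-.242,.025]
for lean in (-40,-35,-30,-25,-20,-10,10,20,25):
  for nm,x,yb in [("pick",g,1.0),("place",[.483,.043,.160],.981)]:
    for flip in (0,1):
        for q in sols(*grasp_pose(x,yb,flip,lean),n=14):
            c=np.array(clear(q)); print(lean,nm,flip,q.round(2).tolist(),"rod",c[:,0].tolist(),"wall",c[:,2].min())
E
```

```text
-40 pick 0 [-0.71, 0.5, -0.29, -0.81, -1.07, 0.65] rod [0.372, 0.393, 0.586, 0.505, 0.415, 0.394, 0.514] wall 0.02
-40 pick 1 [-0.71, 0.5, -0.29, -0.81, -1.07, -2.49] rod [0.372, 0.393, 0.586, 0.505, 0.415, 0.514, 0.394] wall 0.02
-40 place 0 [-0.06, 0.07, -0.48, -0.85, -0.83, 0.01] rod [0.37, 0.199, 0.217, 0.227, 0.176, 0.107, 0.28] wall 0.145
-35 pick 0 [-0.65, 0.46, -0.32, -0.75, -0.99, 0.56] rod [0.361, 0.37, 0.547, 0.496, 0.416, 0.391, 0.512] wall 0.034
-35 pick 1 [-0.65, 0.46, -0.32, -0.75, -0.99, -2.58] rod [0.361, 0.37, 0.547, 0.496, 0.416, 0.512, 0.391] wall 0.034
-35 place 0 [0.04, 0.05, -0.49, -0.72, -0.78, -0.18] rod [0.38, 0.161, 0.169, 0.22, 0.176, 0.105, 0.279] wall 0.145
-30 pick 0 [-0.57, 0.42, -0.35, -0.68, -0.92, 0.46] rod [0.347, 0.349, 0.505, 0.487, 0.417, 0.388, 0.509] wall 0.038
-30 pick 1 [-0.57, 0.42, -0.35, -0.68, -0.92, -2.68] rod [0.347, 0.349, 0.505, 0.487, 0.417, 0.509, 0.388] wall 0.038
-30 place 0 [0.15, 0.03, -0.51, -0.58, -0.75, -0.36] rod [0.386, 0.122, 0.126, 0.213, 0.176, 0.103, 0.278] wall 0.144
-30 place 1 [0.15, 0.03, -0.51, -0.58, -0.75, 2.78]
[... 1993 characters left out ...]
, 0.321] wall 0.037
20 place 0 [0.6, 0.28, -0.42, 0.14, -1.2, -1.26] rod [0.242, 0.059, 0.124, 0.173, 0.173, 0.076, 0.27] wall 0.142
20 place 1 [0.6, 0.28, -0.42, 0.14, -1.2, 1.88] rod [0.242, 0.059, 0.124, 0.173, 0.173, 0.27, 0.076] wall 0.142
25 pick 0 [0.1, 0.41, -0.79, 0.53, -0.72, -1.13] rod [0.196, 0.139, 0.141, 0.326, 0.376, 0.311, 0.453] wall 0.037
25 pick 1 [0.1, 0.41, -0.79, 0.53, -0.72, 2.01] rod [0.196, 0.139, 0.141, 0.326, 0.376, 0.453, 0.311] wall 0.037
25 place 0 [0.62, 0.33, -0.39, 0.16, -1.26, -1.28] rod [0.218, 0.066, 0.147, 0.174, 0.173, 0.076, 0.27] wall 0.142
25 place 1 [0.62, 0.33, -0.39, 0.16, -1.26, 1.86] rod [0.218, 0.066, 0.147, 0.174, 0.173, 0.27, 0.076] wall 0.142
```

```bash
cat >> kin.py <<'E'
def resample(qs,mm=52,deg=8.5,dq=np.array([.17,.17,.2,.2,.2,.2])):
    out=[]
    for a,b in zip(qs[:-1],qs[1:]):
        a=np.array(a,float);b=np.array(b,float)
        s=np.linspace(0,1,400); F=[fk(a+(b-a)*t)[:2] for t in s]
        cost=[0]
        for i in range(399):
            cost.append(cost[-1]+max(np.linalg.norm(F[i+1][0]-F[i][0])*1000/mm, np.degrees(Rn.from_matrix(F[i][1].T@F[i+1][1]).magnitude())/deg, (abs(b-a)/399/dq).max()))
        n=int(np.ceil(cost[-1])); out+= [a+(b-a)*np.interp(cost[-1]*k/n,cost,s) for k in range(1,n+1)]
    return out
def calls(poses,x0,R0,claw=-1,chunk=12):
    """poses: list of (x,R); prints rows for drive_tool, tracking rounded commands"""
    for i in range(0,len(poses),chunk):
        rows=[]
        for x,R in poses[i:i+chunk]:
            d=R0.T@(x-x0)*1000; w=np.degrees(Rn.from_matrix(R0.T@R).as_rotvec())
            rows.append([int(round(v)) for v in d]+[int(round(v)) for v in w]+[claw])
        print(rows); r=rows[-1]
        x0=x0+R0@np.array(r[:3])/1000; R0=R0@Rn.from_rotvec(np.radians(r[3:6])).as_matrix()
    return x0,R0
E
python3 - <<'E'
from kin import *; from data import D
q0=np.array(D[3][0]); 
x,R=grasp_pose([.430,-.242,.20],1.0,0,-33)
q3,e=ik(x,R,[-.6,.4,-.3,-.7,-.95,.5]); print("hover",q3.round(3),e)
q1=[1.57,0.,1.2,0,-.95,-.3]; q2=[-.05,0,1.2,0,-.95,.2]
path=resample([q0,q1,q2,q3])
for q in path:
    c=np.array(clear(q)); print(q.round(2).tolist(),fk(q)[0].round(2).tolist(),"rod",c.min(0).tolist(),c[:,2].argmin())
x0,R0,_=fk(q0); calls([fk(q)[:2] for q in path],x0,R0)
xp,Rp=grasp_pose([.430,-.242,.025],1.0,0,-33); qp,_=ik(xp,Rp,q3); print("pick wall",qp.round(2),[c[2] for c in clear(qp)],[p.round(3).tolist() for p in fk(qp)[2]])
E
```

```text
hover [-0.591  0.194 -0.22  -0.614 -1.237  0.252] 1.2999685160763157e-11
[1.57, 0.32, 0.56, -0.1, -2.0, -0.32] [0.17, 0.61, 0.66] rod [0.364, 0.312, 0.629] 0
[1.57, 0.3, 0.6, -0.09, -1.92, -0.32] [0.18, 0.61, 0.7] rod [0.364, 0.324, 0.629] 0
[1.57, 0.27, 0.65, -0.09, -1.85, -0.31] [0.18, 0.62, 0.73] rod [0.364, 0.328, 0.629] 0
[1.57, 0.25, 0.7, -0.08, -1.77, -0.31] [0.18, 0.62, 0.77] rod [0.364, 0.331, 0.629] 0
[1.57, 0.23, 0.74, -0.07, -1.7, -0.31] [0.18, 0.62, 0.82] rod [0.365, 0.317, 0.629] 0
[1.57, 0.2, 0.79, -0.07, -1.62, -0.31] [0.18, 0.62, 0.86] rod [0.367, 0.292, 0.629] 0
[1.57, 0.18, 0.83, -0.06, -1.55, -0.31] [0.18, 0.61, 0.91] rod [0.369, 0.266, 0.629] 0
[1.57, 0.16, 0.88, -0.05, -1.47, -0.31] [0.18, 0.6, 0.96] rod [0.374, 0.241, 0.629] 0
[1.57, 0.14, 0.93, -0.04, -1.4, -0.31] [0.18, 0.58, 1.0] rod [0.377, 0.239, 0.629] 0
[1.57, 0.11, 0.97, -0.04, -1.33, -0.31] [0.19, 0.56, 1.05] rod [0.381, 0.252, 0.629] 0
[1.57, 0.09, 1.01, -0.03, -1.26, -0.3] [0.19, 0.53, 1.09] rod [0.384, 0.296, 0.629] 0
[1.57, 0.07, 1.05, -0.02, -1.19, -0.3] [0.19, 0.5, 1.14] rod [0.388, 0.29, 0.629] 
[... 4675 characters left out ...]
], [172, -31, 94, -3, 17, 8, -1], [219, -38, 109, -4, 21, 11, -1], [267, -42, 119, -4, 26, 14, -1], [316, -46, 127, -5, 30, 17, -1], [366, -48, 130, -6, 34, 20, -1], [416, -48, 130, -7, 38, 23, -1], [465, -45, 126, -7, 42, 27, -1], [514, -41, 119, -8, 45, 30, -1], [562, -33, 108, -9, 49, 34, -1]]
[[38, -19, 26, -2, 4, 4, -1], [80, -35, 49, -3, 7, 8, -1], [123, -47, 69, -5, 11, 13, -1]]
pick wall [-0.62  0.44 -0.33 -0.72 -0.96  0.52] [np.float64(0.37), np.float64(0.04), np.float64(0.04), np.float64(0.136), np.float64(0.135), np.float64(0.232), np.float64(0.038)] [[0.0, 0.0, 0.199], [0.0, 0.0, 0.199], [0.211, -0.15, 0.742], [0.48, -0.341, 0.417], [0.324, -0.407, 0.326], [0.383, -0.315, 0.159]]
```

```bash
python3 - <<'E'
import numpy as np
from kin import *
W=np.concatenate([np.load(n+"0.npy").reshape(-1,3) for n in("top","scene")]); W=W[~np.isnan(W[:,0])]
q=W[:,:2]-[.44,-.235]; l=q@[.85,-.53]; s=q@[.53,.85]
for z0,z1 in [(.05,.2),(.2,.27),(.27,.3),(.3,.4),(.4,.5),(.5,.65),(.65,.9),(.9,1.2)]:
    print(z0,z1)
    for s0 in np.arange(-.4,.4,.1):
        m=(W[:,2]>z0)&(W[:,2]<z1)&(s>s0)&(s<s0+.1)&(l>.05)&(l<.4)
        if m.sum()>3: print("   s",round(s0,1),m.sum(),"l min",np.percentile(l[m],[1,10,50]).round(3))
for lean in (-33,-30,-28,-25):
    for nm,g,yb,s0 in (("pick",[.430,-.242,.025],1.0,[-.6,.4,-.3,-.7,-.95,.5]),("place",[.483,.043,.16],.981,[.15,.03,-.5,-.5,-.75,-.36])):
        qq,e=ik(*grasp_pose(g,yb,0,lean),s0); c=np.array(clear(qq)); print(lean,nm,e<1e-4,qq.round(2).tolist(),"rod",c[:,0].min(),"wall",c[:,2].tolist(),"wristpt",fk(qq)[2][3].round(3),fk(qq)[2][4].round(3))
E
```

```text
0.05 0.2
   s -0.4 1109 l min [0.064 0.067 0.076]
   s -0.3 1536 l min [0.081 0.084 0.091]
   s -0.2 2056 l min [0.091 0.105 0.131]
   s -0.1 1764 l min [0.133 0.138 0.155]
   s -0.0 1567 l min [0.157 0.161 0.177]
   s 0.1 888 l min [0.18  0.183 0.192]
   s 0.2 1412 l min [0.104 0.144 0.216]
   s 0.3 1233 l min [0.057 0.104 0.215]
0.2 0.27
   s -0.4 1324 l min [0.051 0.054 0.068]
   s -0.3 1175 l min [0.07  0.075 0.085]
   s -0.2 1853 l min [0.091 0.1   0.135]
   s -0.1 2012 l min [0.118 0.124 0.164]
   s -0.0 1750 l min [0.141 0.147 0.181]
   s 0.1 1224 l min [0.163 0.169 0.184]
   s 0.2 2018 l min [0.187 0.195 0.239]
   s 0.3 626 l min [0.207 0.21  0.216]
0.27 0.3
   s -0.4 619 l min [0.054 0.059 0.073]
   s -0.3 410 l min [0.077 0.081 0.087]
   s -0.2 628 l min [0.091 0.103 0.12 ]
   s -0.1 642 l min [0.124 0.13  0.145]
   s -0.0 444 l min [0.146 0.152 0.163]
   s 0.1 418 l min [0.168 0.175 0.187]
   s 0.2 638 l min [0.193 0.199 0.216]
   s 0.3 301 l min [0.207 0.21  0.216]
0.3 0.4
   s -0.3 815 l min [0.08  0.082 0.087]
   s -0.2 423 l min [0.089 0.092 0.101]
   s 0.2 1050 l min 
[... 1408 characters left out ...]
-0.106  0.471]
-28 pick True [-0.54, 0.41, -0.37, -0.65, -0.89, 0.41] rod 0.34 wall [0.388, 0.058, 0.058, 0.136, 0.135, 0.232, 0.038] wristpt [ 0.488 -0.295  0.424] [ 0.339 -0.384  0.342]
-28 place True [0.18, 0.03, -0.52, -0.52, -0.74, -0.43] rod 0.102 wall [0.615, 0.322, 0.246, 0.243, 0.241, 0.339, 0.144] wristpt [0.408 0.075 0.559] [ 0.389 -0.097  0.477]
-25 pick True [-0.5, 0.39, -0.39, -0.6, -0.85, 0.34] rod 0.33 wall [0.398, 0.07, 0.07, 0.136, 0.135, 0.232, 0.038] wristpt [ 0.491 -0.267  0.427] [ 0.348 -0.37   0.35 ]
-25 place True [0.23, 0.03, -0.53, -0.44, -0.73, -0.53] rod 0.088 wall [0.616, 0.339, 0.246, 0.243, 0.241, 0.339, 0.144] wristpt [0.401 0.095 0.555] [ 0.399 -0.083  0.485]
```

>>> drive_tool(moves=[[2,2,-31,-2,-8,0,-1],[6,3,-65,-4,-16,-1,-1],[13,4,-102,-6,-24,-1,-1],[24,4,-140,-8,-32,-1,-1],[39,2,-180,-10,-40,-1,-1],[58,0,-221,-12,-48,-2,-1],[82,-4,-262,-15,-56,-2,-1],[110,-9,-303,-17,-64,-3,-1],[142,-15,-342,-19,-72,-3,-1],[176,-22,-379,-21,-80,-3,-1],[214,-31,-412,-23,-87,-3,-1],[254,-40,-443,-25,-94,-4,-1]])

```text
t: 2.52
eef_pos: [0.188, 0.4964, 1.1426]
ee_rot: [2.138, 1.199, -2.581]
force: [-0.1, 0.2, -0.3]
width: 0.0874
```

```bash
cat > st.py <<'E'
from h import *; from kin import fk
s=get_state();print(s['t'],s['q'].round(3).tolist(),s['eef_pos'].round(4).tolist(),s['ee_rot'].round(4).tolist(),s['force'].round(1),s['width'])
print("fk err",fk(s['q'])[0]-s['eef_pos'])
E
python3 st.py
```

```text
2.525 [1.567, 0.065, 1.048, -0.03, -1.179, -0.3] [0.188, 0.4964, 1.1426] [2.1382, 1.1994, -2.581] [-0.1  0.2 -0.3] 0.08743831059549258
fk err [-9.64159382e-05 -1.04388685e-04  1.30027551e-05]
```

>>> drive_tool(moves=[[-31,10,-39,-1,-6,0,-1],[-59,19,-80,-3,-13,-1,-1],[-84,28,-123,-5,-19,-1,-1],[-106,35,-168,-7,-26,-1,-1],[-114,-7,-196,1,-28,-3,-1],[-120,-46,-228,8,-30,-6,-1],[-124,-82,-264,16,-31,-8,-1],[-125,-113,-305,24,-32,-10,-1],[-123,-138,-349,31,-33,-12,-1],[-120,-159,-395,39,-33,-14,-1],[-114,-174,-444,47,-33,-16,-1],[-106,-183,-493,55,-33,-18,-1]])

```text
t: 4.03
eef_pos: [0.406, 0.0284, 1.2842]
ee_rot: [-0.032, 1.313, 0.534]
force: [1.0, 0.2, -0.3]
width: 0.0882
```

```bash
cat >> kin.py <<'E'
def wallz(q):
    o,T,pts=fk(q); nrm=np.hypot(1,.225)
    segs=[(pts[2],pts[3]),(pts[3],pts[4]),(pts[4],o),(o,o+T@[0,0,.178]),(o+T@[.097,0,.0],o+T@[.097,0,.112]),(o+T@[-.097,0,0],o+T@[-.097,0,.112])]
    r=[]
    for a,b in segs:
        s=(a+(b-a)*np.linspace(0,1,20)[:,None])[:,:2]-[.44,-.235]
        r.append(float(((.133+.225*(s@[.53,.85])-s@[.85,-.53])/nrm).min().round(3)))
    return r
E
python3 st.py; python3 - <<'E'
from kin import *; from station import get_state
q0=get_state()["q"]
qA=[.1,0,1.2,0,-1.2,.2]
q3,e=ik(*grasp_pose([.430,-.242,.16],1.0,0,-25),[-.5,.3,-.3,-.6,-.9,.3])
qB,e=ik(*grasp_pose([.40,-.14,.36],1.0,0,-20),[-.5,.3,-.3,-.6,-.9,.3]);print(e,qB.round(2),q3.round(2))
qM=[-.1,-.45,.6,-.2,-1.6,.1]; print(fk(qM)[0])
path=resample([q0,qA,qM,qB,q3])
for q in path:
    c=np.array(clear(q)); print(q.round(2).tolist(),fk(q)[0].round(2).tolist(),"rod",c.min(0)[:2].tolist(),"tipz",(fk(q)[0]+fk(q)[1]@[0,0,.178])[2].round(2),wallz(q))
x0,R0,_=fk(q0); calls([fk(q)[:2] for q in path],x0,R0)
E
```

```text
4.025 [0.554, 0.002, 1.213, -0.015, -0.953, 0.014] [0.406, 0.0284, 1.2842] [-0.0316, 1.3131, 0.5339] [ 1.   0.2 -0.3] 0.08818262232216098
fk err [-1.39299200e-04  2.93739628e-05 -4.17861037e-05]
2.1949109196839345e-13 [-0.18 -0.14 -0.22 -0.33 -1.37 -0.35] [-0.48  0.2  -0.31 -0.5  -1.08  0.15]
[ 0.1534556  -0.16434258  1.02126097]
[0.44, 0.0, 1.21, -0.01, -1.01, 0.06] [0.41, -0.02, 1.27] rod [0.405, 0.353] tipz 1.31 [0.552, 0.371, 0.306, 0.248, 0.258, 0.28]
[0.33, 0.0, 1.21, -0.01, -1.07, 0.11] [0.41, -0.06, 1.26] rod [0.405, 0.354] tipz 1.28 [0.535, 0.362, 0.275, 0.197, 0.212, 0.241]
[0.22, 0.0, 1.2, -0.0, -1.14, 0.15] [0.4, -0.11, 1.25] rod [0.405, 0.359] tipz 1.26 [0.518, 0.356, 0.248, 0.152, 0.172, 0.203]
[0.1, 0.0, 1.2, 0.0, -1.2, 0.2] [0.39, -0.15, 1.23] rod [0.406, 0.366] tipz 1.23 [0.501, 0.354, 0.226, 0.112, 0.139, 0.169]
[0.07, -0.08, 1.1, -0.03, -1.27, 0.18] [0.35, -0.16, 1.21] rod [0.406, 0.397] tipz 1.19 [0.52, 0.373, 0.245, 0.132, 0.167, 0.181]
[0.04, -0.15, 1.01, -0.06, -1.33, 0.17] [0.32, -0.17, 1.18] rod [0.406, 0.422] tipz 1.15 [0.539, 0.392, 0.266, 0.154, 0.196, 0.1
[... 3094 characters left out ...]
79, -101, -240, 25, 31, -6, -1], [101, -83, -275, 25, 34, -3, -1], [124, -65, -309, 25, 38, 0, -1], [149, -46, -342, 25, 41, 2, -1], [174, -26, -373, 25, 45, 5, -1], [211, -48, -351, 26, 48, 9, -1]]
[[7, -9, 48, -1, 4, 3, -1], [18, -18, 95, -1, 7, 7, -1], [34, -26, 140, -1, 11, 10, -1], [53, -34, 184, -1, 15, 14, -1], [76, -42, 227, -1, 19, 18, -1], [104, -49, 267, -1, 23, 21, -1], [134, -55, 304, 0, 28, 25, -1], [169, -61, 338, 0, 32, 29, -1], [207, -65, 369, 1, 36, 33, -1], [248, -68, 396, 2, 40, 38, -1], [291, -69, 418, 4, 45, 42, -1], [315, -95, 450, 3, 45, 42, -1]]
[[-20, -27, 34, -2, 0, 0, -1], [-37, -58, 66, -3, 0, 0, -1], [-49, -91, 98, -4, 0, 0, -1], [-57, -126, 129, -4, -1, 0, -1]]
```

>>> drive_tool(moves=[[7,-39,-23,6,4,-4,-1],[13,-77,-52,12,8,-8,-1],[18,-111,-86,19,12,-11,-1],[22,-143,-125,25,17,-14,-1],[39,-131,-165,25,22,-11,-1],[58,-116,-203,25,26,-8,-1],[79,-101,-240,25,31,-6,-1],[101,-83,-275,25,34,-3,-1],[124,-65,-309,25,38,0,-1],[149,-46,-342,25,41,2,-1],[174,-26,-373,25,45,5,-1],[211,-48,-351,26,48,9,-1]])

```text
t: 5.52
eef_pos: [0.1825, -0.1653, 0.9953]
ee_rot: [3.032, 0.97, -3.122]
force: [-0.0, -0.6, 0.9]
width: 0.0874
```

>>> drive_tool(moves=[[7,-9,48,-1,4,3,-1],[18,-18,95,-1,7,7,-1],[34,-26,140,-1,11,10,-1],[53,-34,184,-1,15,14,-1],[76,-42,227,-1,19,18,-1],[104,-49,267,-1,23,21,-1],[134,-55,304,0,28,25,-1],[169,-61,338,0,32,29,-1],[207,-65,369,1,36,33,-1],[248,-68,396,2,40,38,-1],[291,-69,418,4,45,42,-1],[315,-95,450,3,45,42,-1]])

```text
t: 7.02
eef_pos: [0.3823, -0.2057, 0.4684]
ee_rot: [2.786, -0.008, 2.584]
force: [1.3, -0.4, 0.2]
width: 0.0875
```

```bash
python3 st.py; python3 - <<'E'
from h import *; from kin import fk
C={}
for n in ["scene","top","wrist"]:
    f=cam(n); save(f,n+"1.png"); C[n]=cloud(f); np.save(n+"1.npy",C[n])
q=get_state()["q"]; o,T,p=fk(q)
segs={"upper":(p[1],p[2]),"fore":(p[2],p[3]),"J5":(p[3],p[4]),"J6":(p[4],o),"grip":(o,o+T@[0,0,.178])}
for n in ("scene","top"):
    W=C[n].reshape(-1,3); W=W[W[:,2]>.2]
    D=[]
    for a,b in segs.values():
        t=((W-a)@(b-a))/((b-a)@(b-a)); D.append(np.where((t>-.15)&(t<1.15),np.linalg.norm(W-a-np.clip(t,0,1)[:,None]*(b-a),axis=1),9))
    D=np.array(D); k=D.argmin(0)
    for i,nm in enumerate(segs):
        m=(k==i)&(D[i]<.16); print(n,nm,m.sum(),np.percentile(D[i][m],[5,25,50,75,90,97]).round(3) if m.any() else "")
    m=(k==1)&(D[1]<.16); a,b=segs["fore"]; t=((W-a)@(b-a))/((b-a)@(b-a))
    for t0 in np.arange(-.1,1.1,.15):
        mm=m&(t>t0)&(t<t0+.15); print("  fore t",round(t0,2),mm.sum(),np.percentile(D[1][mm],[50,95]).round(3) if mm.any() else "")
E
```

```text
7.025 [-0.228, -0.08, -0.249, -0.351, -1.306, -0.254] [0.3823, -0.2057, 0.4684] [2.7863, -0.0076, 2.5842] [ 1.3 -0.4  0.2] 0.0875138086699834
fk err [1.21216250e-04 2.02848331e-05 5.02587237e-05]
scene upper 93 [0.059 0.064 0.068 0.071 0.073 0.073]
scene fore 30019 [0.046 0.051 0.053 0.056 0.059 0.073]
scene J5 6440 [0.046 0.048 0.049 0.065 0.071 0.075]
scene J6 1228 [0.046 0.047 0.049 0.05  0.052 0.053]
scene grip 0 
  fore t -0.1 0 
  fore t 0.05 6806 [0.052 0.065]
  fore t 0.2 6789 [0.053 0.056]
  fore t 0.35 5231 [0.055 0.058]
  fore t 0.5 3830 [0.054 0.057]
  fore t 0.65 2749 [0.049 0.057]
  fore t 0.8 3161 [0.049 0.073]
  fore t 0.95 1453 [0.072 0.08 ]
  fore t 1.1 0 
top upper 858 [0.104 0.129 0.141 0.151 0.156 0.159]
top fore 12883 [0.041 0.046 0.051 0.055 0.061 0.073]
top J5 6514 [0.043 0.045 0.047 0.062 0.068 0.072]
top J6 20 [0.048 0.049 0.05  0.051 0.051 0.052]
top grip 572 [0.065 0.075 0.084 0.092 0.096 0.1  ]
  fore t -0.1 0 
  fore t 0.05 0 
  fore t 0.2 0 
  fore t 0.35 284 [0.054 0.056]
  fore t 0.5 4063 [0.053 0.057]
  fore t 0.65 3451 [0.049 0.055]
  fore t 0.8 2971 [0.045 0.065]
  fore t 0.95 2105 [0.06  0.077]
  fore t 1.1 9 [0.076 0.079]
```

View pics/wrist1.png

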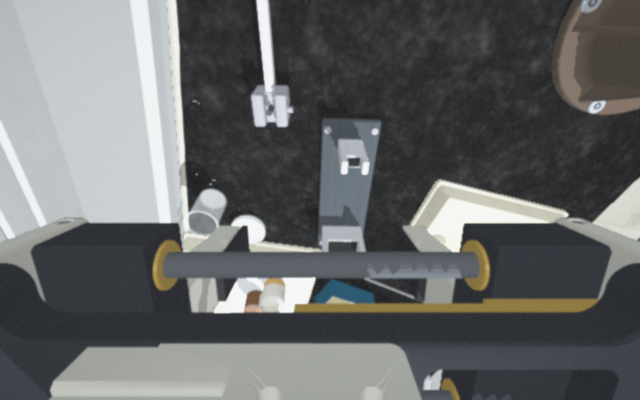

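View pics/scene1.png

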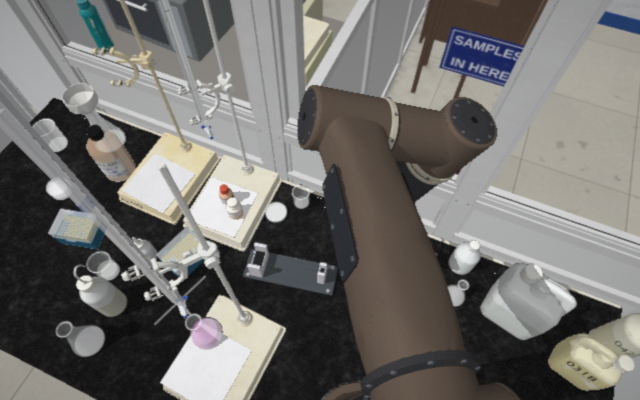

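```bash
cat > gap.py <<'E'
from kin import *
from scipy.spatial import cKDTree
_W=np.concatenate([np.load(n+"0.npy").reshape(-1,3) for n in("top","scene")]); _W=_W[~np.isnan(_W[:,0])]
ST=_W[(_W[:,0]>.2)&(_W[:,0]<.55)&(_W[:,1]>.1)&(_W[:,1]<.36)&(_W[:,2]>.1)&(_W[:,2]<1.15)]
t=np.arange(.05,.8,.01)[:,None]; a=np.linspace(0,6.28,12)[:,None]
ROD=np.concatenate([np.c_[.365+.0065*np.cos(u),.177+.0065*np.sin(u),z] for z in t.ravel() for u in [np.linspace(0,6.28,12)]])
tree=cKDTree(np.vstack([ST,ROD]))
def cyl(a,b,r):
    d=(b-a)/np.linalg.norm(b-a); u=np.cross(d,[0.3,.5,.8]);u/=np.linalg.norm(u);v=np.cross(d,u); th=np.linspace(0,2*np.pi,36,endpoint=False)
    return np.concatenate([a+(b-a)*s+r*(np.cos(th)[:,None]*u+np.sin(th)[:,None]*v) for s in np.linspace(0,1,25)])
def surf(q):
    o,T,p=fk(q); j=(p[4]-p[3])/np.linalg.norm(p[4]-p[3])
    box=np.array([[x,y,z] for x in np.linspace(-.097,.097,9) for y in (-.039,0,.039) for z in np.linspace(0,.112,5)])
    return {"fore":cyl(p[2],p[3],.058),"barrel":cyl(p[3]-.072*j,p[4],.05),"J6":cyl(p[4]+.05*j,p[4]-.05*j,.05),"tool":cyl(p[4],o,.05),"body":o+box@T.T}
def gaps(q):
    n=np.hypot(1,.225); R={}
    for k,S in surf(q).items():
        s=S[:,:2]-[.44,-.235]; R[k]=(round(float(tree.query(S)[0].min()),3),round(float(((.133+.225*(s@[.53,.85])-s@[.85,-.53])/n).min()),3))
    return R
E
python3 - <<'E'
from gap import *
print(len(ST)); 
for z in np.arange(.4,.8,.05):
    m=(ST[:,2]>z)&(ST[:,2]<z+.05); print(round(z,2),m.sum(),ST[m].min(0).round(3),ST[m].max(0).round(3))
for lean in (-34,-31,-28,-25,-22,-19):
    for nm,g,yb,s0 in (("pick",[.430,-.242,.025],1.0,[-.6,.4,-.3,-.7,-.95,.5]),("place",[.483,.043,.16],.981,[.15,.03,-.5,-.5,-.75,-.36])):
        q,e=ik(*grasp_pose(g,yb,0,lean),s0); print(lean,nm,gaps(q))
E
```

```text
Traceback (most recent call last):
  File "gap.py", line 6, in <module>
    ROD=np.concatenate([np.c_[.365+.0065*np.cos(u),.177+.0065*np.sin(u),z] for z in t.ravel() for u in [np.linspace(0,6.28,12)]])
                        ~~~~~^^^^^^^^^^^^^^^^^^^^^^^^^^^^^^^^^^^^^^^^^^^^^
ValueError: all the input array dimensions except for the concatenation axis must match exactly, but along dimension 0, the array at index 0 has size 12 and the array at index 2 has size 1
```

```bash
sed -i 's/np.sin(u),z\]/np.sin(u),0*u+z]/' gap.py; python3 - <<'E'
from gap import *
print(len(ST)); 
for z in np.arange(.4,.8,.05):
    m=(ST[:,2]>z)&(ST[:,2]<z+.05); print(round(z,2),m.sum(),ST[m].min(0).round(3),ST[m].max(0).round(3))
for lean in (-34,-31,-28,-25,-22,-19):
    for nm,g,yb,s0 in (("pick",[.430,-.242,.025],1.0,[-.6,.4,-.3,-.7,-.95,.5]),("place",[.483,.043,.16],.981,[.15,.03,-.5,-.5,-.75,-.36])):
        q,e=ik(*grasp_pose(g,yb,0,lean),s0); print(lean,nm,gaps(q))
import cv2
for n in ("wrist1","scene0","top0"):
    W=np.load(n+".npy").reshape(-1,3); W=W[~np.isnan(W[:,0])]
    h=W[(np.hypot(W[:,0]-.465,W[:,1]+.19)<.06)&(W[:,2]>.043)&(W[:,2]<.065)]
    b=W[(W[:,0]>.36)&(W[:,0]<.44)&(np.abs((W[:,:2]-[.407,-.286])@[-.84,.54])<.025)&(W[:,2]>.025)&(W[:,2]<.045)]
    r=cv2.minAreaRect((h[:,:2]*1000).astype(np.float32)); l=cv2.fitLine(b[:,:2].astype(np.float32),cv2.DIST_HUBER,0,.001,.001).ravel() if len(b)>5 else None
    print(n,len(h),r,np.median(h[:,2]),"bar",len(b),l,np.arctan2(l[1],l[0]) if l is not None else "", np.median(b[:,2]))
E
```

```text
10619
0.4 462 [0.351 0.173 0.4  ] [0.377 0.324 0.45 ]
0.45 281 [0.356 0.164 0.45 ] [0.375 0.294 0.5  ]
0.5 1595 [0.339 0.161 0.5  ] [0.385 0.326 0.55 ]
0.55 375 [0.356 0.173 0.55 ] [0.375 0.294 0.6  ]
0.6 488 [0.356 0.173 0.6  ] [0.376 0.293 0.65 ]
0.65 681 [0.356 0.173 0.65 ] [0.376 0.293 0.7  ]
0.7 864 [0.356 0.173 0.7  ] [0.376 0.294 0.75 ]
0.75 1160 [0.356 0.174 0.75 ] [0.376 0.294 0.8  ]
-34 pick {'fore': (0.302, -0.02), 'barrel': (0.472, -0.051), 'J6': (0.519, 0.026), 'tool': (0.444, 0.041), 'body': (0.355, 0.012)}
-34 place {'fore': (0.088, 0.279), 'barrel': (0.071, 0.21), 'J6': (0.222, 0.192), 'tool': (0.166, 0.207), 'body': (0.079, 0.176)}
-31 pick {'fore': (0.289, -0.005), 'barrel': (0.444, -0.032), 'J6': (0.503, 0.031), 'tool': (0.437, 0.044), 'body': (0.353, 0.013)}
-31 place {'fore': (0.063, 0.3), 'barrel': (0.042, 0.216), 'J6': (0.21, 0.192), 'tool': (0.161, 0.21), 'body': (0.078, 0.178)}
-28 pick {'fore': (0.277, 0.012), 'barrel': (0.414, -0.012), 'J6': (0.487, 0.037), 'tool': (0.43, 0.047), 'body': (0.35, 0.014)}
-28 place {'fore': (0.041, 0.32), 'barrel': (0.017, 0.2
[... 814 characters left out ...]
(0.142, 0.223), 'body': (0.073, 0.183)}
wrist1 976 ((466.2294006347656, -178.47186279296875), (43.552391052246094, 63.11293029785156), 57.69416046142578) 0.04970352036929142 bar 650 [ 0.50871956  0.8609323   0.41948822 -0.26406637] 1.0370995 0.03375189511596173
scene0 182 ((464.9325866699219, -176.60897827148438), (43.469051361083984, 62.16094970703125), 56.94963836669922) 0.04860465145226103 bar 231 [ 0.52820575  0.84911644  0.40067074 -0.29058936] 1.0143104 0.032666654165424004
top0 144 ((463.7523193359375, -180.1357421875), (43.641056060791016, 62.61705780029297), 56.9661865234375) 0.05101049990959554 bar 163 [ 0.52421635  0.85158515  0.3993893  -0.2962788 ] 1.0190017 0.034635777138839634
```

```bash
python3 - <<'E'
from gap import *
from gap import _W
al=cKDTree(_W[(_W[:,2]>.06)&(_W[:,0]>.3)&(_W[:,1]<0.1)])
P2=_W[(_W[:,2]>.06)&(_W[:,0]>.3)&(_W[:,1]<0.1)]
u=np.array([np.cos(1.003),np.sin(1.003)]);c=np.array([np.cos(.981),np.sin(.981)])
for sh in (0,.006):
  for lean in (-31,-29,-28,-27):
    b=np.array([.4401,-.2337])-u*sh; pl=np.array([.4833,.043])-c*sh
    q,e=ik(*grasp_pose([*b,.025],1.003,0,lean),[-.6,.4,-.3,-.7,-.95,.5]); S=surf(q); print(sh,lean,"pick",e<1e-4,{k:v[1] for k,v in gaps(q).items()})
    for k in("barrel","fore","body"):
        d,i=al.query(S[k]); j=d.argmin(); print("    near",k,d[j].round(3),S[k][j].round(3),P2[i[j]].round(3))
    for z in (.155,.165):
        q,e=ik(*grasp_pose([*pl,z],.981,0,lean),[.15,.03,-.5,-.5,-.75,-.36]); print("    place",z,{k:v[0] for k,v in gaps(q).items()})
E
```

```text
0 -31 pick True {'fore': -0.003, 'barrel': -0.03, 'J6': 0.03, 'tool': 0.042, 'body': 0.011}
    near barrel 0.034 [ 0.401 -0.415  0.347] [ 0.414 -0.445  0.343]
    near fore 0.083 [ 0.465 -0.363  0.425] [ 0.433 -0.44   0.423]
    near body 0.032 [ 0.46  -0.383  0.141] [ 0.481 -0.406  0.144]
    place 0.155 {'fore': 0.063, 'barrel': 0.044, 'J6': 0.211, 'tool': 0.161, 'body': 0.078}
    place 0.165 {'fore': 0.064, 'barrel': 0.041, 'J6': 0.209, 'tool': 0.161, 'body': 0.078}
0 -29 pick True {'fore': 0.008, 'barrel': -0.016, 'J6': 0.034, 'tool': 0.044, 'body': 0.012}
    near barrel 0.041 [ 0.389 -0.414  0.349] [ 0.414 -0.445  0.343]
    near fore 0.101 [ 0.469 -0.345  0.428] [ 0.433 -0.44   0.431]
    near body 0.033 [ 0.462 -0.38   0.145] [ 0.481 -0.406  0.144]
    place 0.155 {'fore': 0.048, 'barrel': 0.027, 'J6': 0.203, 'tool': 0.158, 'body': 0.077}
    place 0.165 {'fore': 0.049, 'barrel': 0.023, 'J6': 0.202, 'tool': 0.158, 'body': 0.077}
0 -28 pick True {'fore': 0.013, 'barrel': -0.009, 'J6': 0.036, 'tool': 0.045, 'body': 0.013}
    near barrel 0.044 [ 0.393 -0.407  0.35 ] [ 0.414 -
[... 2020 characters left out ...]
6  -0.383  0.147] [ 0.481 -0.406  0.144]
    place 0.155 {'fore': 0.046, 'barrel': 0.023, 'J6': 0.204, 'tool': 0.16, 'body': 0.079}
    place 0.165 {'fore': 0.046, 'barrel': 0.02, 'J6': 0.202, 'tool': 0.16, 'body': 0.079}
0.006 -27 pick True {'fore': 0.016, 'barrel': -0.005, 'J6': 0.036, 'tool': 0.045, 'body': 0.012}
    near barrel 0.044 [ 0.386 -0.412  0.347] [ 0.414 -0.445  0.343]
    near fore 0.113 [ 0.469 -0.333  0.429] [ 0.433 -0.44   0.431]
    near body 0.033 [ 0.461 -0.381  0.149] [ 0.481 -0.406  0.144]
    place 0.155 {'fore': 0.038, 'barrel': 0.015, 'J6': 0.2, 'tool': 0.158, 'body': 0.079}
    place 0.165 {'fore': 0.038, 'barrel': 0.013, 'J6': 0.199, 'tool': 0.158, 'body': 0.079}
```

```bash
python3 - <<'E'
from gap import *; from station import get_state
q0=get_state()["q"]
q3,e=ik(*grasp_pose([.4374,-.2379,.11],1.003,0,-28),[-.5,.3,-.3,-.6,-.9,.3])
path=resample([q0,q3],mm=45)
for q in path: print(q.round(2).tolist(),gaps(q))
x0,R0,_=fk(q0); calls([fk(q)[:2] for q in path],x0,R0)
E
```

```text
[-0.28, -0.02, -0.26, -0.39, -1.26, -0.17] {'fore': (0.206, 0.191), 'barrel': (0.21, 0.105), 'J6': (0.386, 0.087), 'tool': (0.343, 0.102), 'body': (0.275, 0.069)}
[-0.33, 0.04, -0.27, -0.43, -1.21, -0.08] {'fore': (0.22, 0.158), 'barrel': (0.243, 0.086), 'J6': (0.4, 0.072), 'tool': (0.363, 0.084), 'body': (0.289, 0.053)}
[-0.37, 0.1, -0.28, -0.47, -1.16, 0.01] {'fore': (0.234, 0.126), 'barrel': (0.278, 0.07), 'J6': (0.417, 0.06), 'tool': (0.379, 0.069), 'body': (0.303, 0.039)}
[-0.42, 0.16, -0.3, -0.51, -1.12, 0.1] {'fore': (0.246, 0.096), 'barrel': (0.312, 0.058), 'J6': (0.437, 0.052), 'tool': (0.396, 0.058), 'body': (0.318, 0.027)}
[-0.47, 0.22, -0.31, -0.54, -1.07, 0.18] {'fore': (0.258, 0.068), 'barrel': (0.341, 0.049), 'J6': (0.458, 0.048), 'tool': (0.412, 0.049), 'body': (0.332, 0.018)}
[-0.51, 0.28, -0.32, -0.58, -1.02, 0.27] {'fore': (0.269, 0.043), 'barrel': (0.373, 0.023), 'J6': (0.478, 0.04), 'tool': (0.426, 0.044), 'body': (0.346, 0.012)}
[[-17, -19, 30, -1, 0, 0, -1], [-32, -40, 61, -3, 1, -1, -1], [-45, -64, 90, -4, 1, -1, -1], [-54, -89, 120, -6, 0, -1, -1], [-61, -115, 149, -7, 0, 0, -1], [-65, -143, 177, -8, -1, 0, -1]]
```

>>> drive_tool(moves=[[-17,-19,30,-1,0,0,-1],[-32,-40,61,-3,1,-1,-1],[-45,-64,90,-4,1,-1,-1],[-54,-89,120,-6,0,-1,-1],[-61,-115,149,-7,0,0,-1],[-65,-143,177,-8,-1,0,-1]])

```text
t: 7.92
eef_pos: [0.3984, -0.3015, 0.2536]
ee_rot: [2.648, 0.01, 2.577]
force: [0.0, -0.2, 0.1]
width: 0.0877
```

```bash
python3 st.py; python3 - <<'E'
from h import *; import cv2
for n in ("wrist","top"):
    f=cam(n); save(f,n+"2.png"); W=cloud(f).reshape(-1,3); np.save(n+"2.npy",W); W=W[~np.isnan(W[:,0])]
    d=np.array([.538,.843]);nn=np.array([-.843,.538]); q=W[:,:2]-[.4401,-.2337]; s=q@d;l=q@nn
    h=W[(abs(s-.06)<.04)&(abs(l)<.05)&(W[:,2]>.043)&(W[:,2]<.065)]
    print(n,len(h)); 
    if len(h)>10: print(cv2.minAreaRect((h[:,:2]*1000).astype(np.float32)),np.median(h[:,2]))
    for a,b in ((-.15,-.06),(-.06,0),(0,.03)):
        m=(s>a)&(s<b)&(abs(l)<.03)&(W[:,2]>.03)&(W[:,2]<.042)
        if m.sum()>8: print("bar",a,b,m.sum(),"l",np.percentile(l[m],[5,50,95]).round(4),"z",np.median(W[m][:,2]).round(4))
    jw=(s<-.13)&(s>-.25)&(abs(l)<.05)&(W[:,2]>.043)&(W[:,2]<.06); print("jaw s",np.percentile(s[jw],[2,98]) if jw.sum()>5 else jw.sum())
E
```

```text
7.925 [-0.517, 0.277, -0.318, -0.586, -1.024, 0.277] [0.3984, -0.3015, 0.2536] [2.6485, 0.0098, 2.5765] [ 0.  -0.2  0.1] 0.08771656895292974
fk err [3.20021145e-05 1.03178670e-06 2.53713490e-05]
wrist 1682
((466.03546142578125, -178.87428283691406), (44.477481842041016, 62.474063873291016), 56.43782424926758) 0.04964471324118398
bar -0.15 -0.06 2004 l [-0.0053  0.      0.0054] z 0.0338
bar -0.06 0 1384 l [-0.006  -0.0004  0.0051] z 0.0338
bar 0 0.03 442 l [-0.0063 -0.0007  0.0048] z 0.0339
jaw s 0
top 141
((463.9834899902344, -180.30120849609375), (43.71406173706055, 62.98217010498047), 56.99209976196289) 0.04984471019797839
bar 0 0.03 14 l [-0.0046  0.0009  0.0052] z 0.0353
jaw s 0
```

View pics/wrist2.png

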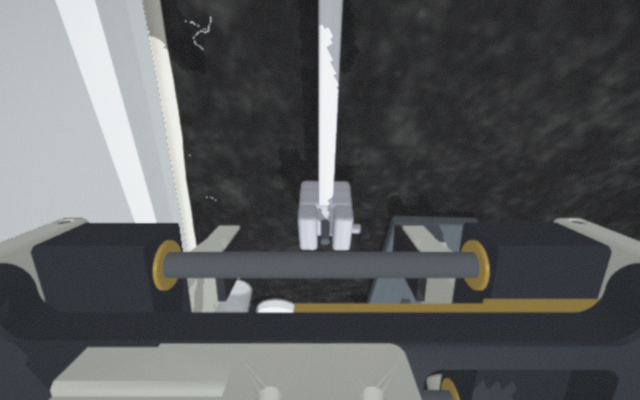

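```bash
python3 - <<'E'
from gap import *; from station import get_state
s=get_state(); q0=s["q"]; x0,R0,_=fk(q0)
P=[grasp_pose([.4378,-.2382,z],.998,0,-28) for z in (.085,.055,.026,.026)]
for x,R in P: print(gaps(ik(x,R,q0)[0]))
x,R=calls(P,x0,R0); print(x+R@[0,0,.1593], np.degrees(Rn.from_matrix(R.T@P[-1][1]).as_rotvec()))
E
```

```text
{'fore': (0.27, 0.034), 'barrel': (0.382, 0.013), 'J6': (0.481, 0.039), 'tool': (0.427, 0.045), 'body': (0.346, 0.012)}
{'fore': (0.272, 0.023), 'barrel': (0.395, 0.001), 'J6': (0.482, 0.037), 'tool': (0.427, 0.045), 'body': (0.346, 0.012)}
{'fore': (0.273, 0.012), 'barrel': (0.41, -0.011), 'J6': (0.483, 0.035), 'tool': (0.427, 0.045), 'body': (0.346, 0.012)}
{'fore': (0.273, 0.012), 'barrel': (0.41, -0.011), 'J6': (0.483, 0.035), 'tool': (0.427, 0.045), 'body': (0.346, 0.012)}
[[0, -12, 22, 0, 0, 0, -1], [0, -26, 49, 0, 0, 0, -1], [0, -39, 74, 0, 0, 0, -1], [0, -39, 74, 0, 0, 0, -1]]
[ 0.43800308 -0.23730038  0.02690733] [ 0.26510534 -0.05889871  0.33158601]
```

>>> drive_tool(moves=[[0,-12,22,0,0,0,-1],[0,-26,49,0,0,0,-1],[0,-39,74,0,0,0,-1]], grip_force=40)

```text
t: 8.4
eef_pos: [0.3997, -0.3003, 0.1711]
ee_rot: [2.649, 0.009, 2.578]
force: [-0.4, 0.1, -0.2]
width: 0.0874
```

>>> drive_tool(moves=[[0,0,0,0,0,0,1],[0,0,0,0,0,0,1],[0,0,0,0,0,0,1],[0,0,0,0,0,0,1],[0,0,0,0,0,0,1],[0,0,0,0,0,0,1],[0,0,0,0,0,0,1]])

```text
t: 9.28
eef_pos: [0.3985, -0.3, 0.1692]
ee_rot: [2.647, 0.003, 2.577]
force: [-0.2, -0.6, -0.6]
width: 0.0229
```

```bash
python3 st.py; python3 - <<'E'
from h import *; import cv2
f=cam("wrist"); save(f,"wrist3.png"); W=cloud(f).reshape(-1,3);W=W[~np.isnan(W[:,0])]
q=W[:,:2]-[.4405,-.234]; s=q@[.542,.840]; l=q@[-.84,.542]
for a,b in ((-.15,-.06),(-.06,0),(0,.03)):
    m=(s>a)&(s<b)&(abs(l)<.03)&(W[:,2]>.025)&(W[:,2]<.042)
    if m.sum()>8: print("bar",a,b,m.sum(),"l",np.percentile(l[m],[5,50,95]).round(4),"z",np.median(W[m][:,2]).round(4))
h=W[(abs(s-.06)<.04)&(abs(l)<.05)&(W[:,2]>.043)&(W[:,2]<.065)]
if len(h)>10: print(cv2.minAreaRect((h[:,:2]*1000).astype(np.float32)),np.median(h[:,2]))
E
```

```text
9.275 [-0.53, 0.408, -0.359, -0.653, -0.896, 0.407] [0.3985, -0.3, 0.1692] [2.6468, 0.0032, 2.5767] [-0.2 -0.6 -0.6] 0.022885810337519175
fk err [-3.21240366e-07  1.46967732e-05  2.30647520e-05]
bar -0.15 -0.06 6984 l [-0.0051  0.0002  0.0055] z 0.0338
bar -0.06 0 2530 l [-0.0196  0.0001  0.0164] z 0.0338
bar 0 0.03 283 l [-0.0052  0.0002  0.0054] z 0.034
```

Still closing; no contact with anything yet. Continue closing, then lift slightly.

>>> drive_tool(moves=[[0,0,0,0,0,0,1],[0,0,0,0,0,0,1],[0,0,0,0,0,0,1],[0,0,0,0,0,0,1]])

```text
t: 9.82
eef_pos: [0.398, -0.2997, 0.1691]
ee_rot: [2.647, 0.002, 2.577]
force: [-4.5, 2.2, 2.1]
width: 0.0118
```

>>> drive_tool(moves=[[0,5,-9,0,0,0,1],[0,14,-27,0,0,0,1],[0,24,-44,0,0,0,1],[0,24,-44,0,0,0,1],[0,24,-44,0,0,0,1]])

```text
t: 10.45
eef_pos: [0.3984, -0.2995, 0.2196]
ee_rot: [2.647, 0.004, 2.577]
force: [0.1, -0.2, -5.6]
width: 0.0116
```

```bash
python3 st.py; cat > held.py <<'E'
from h import *; import sys
def held(tag,verbose=1):
    """bar points in tool frame from wrist cloud"""
    from scipy.spatial.transform import Rotation as Rn
    s=get_state(); R=Rn.from_euler("xyz",s["ee_rot"]).as_matrix(); g=s["eef_pos"]+R[:,2]*.1593
    f=cam("wrist"); save(f,"wrist"+tag+".png"); W=cloud(f).reshape(-1,3);W=W[~np.isnan(W[:,0])]
    n=R[:,0]; t=np.cross(n,[0,0,1]); t=np.array([t[0],t[1],0]); t/=np.linalg.norm(t)
    if verbose: print("grasp",g.round(4),"jaw axis",n.round(4),"bar dir from tool",t.round(4))
    q=W-g; a=q@t; l=q@n; z=q[:,2]
    prof=[]
    for s0 in np.arange(-.15,.12,.015):
        m=(abs(a-s0)<.0075)&(abs(l)<.0055)&(z>-.015)&(z<.035)
        if m.sum()>15: prof.append((round(float(s0),3),int(m.sum()),np.median(z[m]).round(4)))
        m2=(abs(a-s0)<.0075)&(abs(l)<.012)&(abs(z-.009)<.006)
        if m2.sum()>15 and m.sum()>15: prof[-1]+=(((np.percentile(l[m2],2)+np.percentile(l[m2],98))/2).round(4),)
    for p in prof: print(p)
    h=(abs(a-.065)<.06)&(abs(l)<.04)&(z>.018)&(z<.035)
    if h.sum()>10: print("head a",np.percentile(a[h],[2,98]),"z",np.median(z[h]))
    return g,t,n
if __name__=="__main__": held(sys.argv[1])
E
python3 held.py 4
```

```text
10.45 [-0.52, 0.327, -0.339, -0.612, -0.972, 0.325] [0.3984, -0.2995, 0.2196] [2.6467, 0.004, 2.5768] [ 0.1 -0.2 -5.6] 0.011601868321654513
fk err [1.98516145e-05 5.91843340e-06 2.32910820e-05]
grasp [ 0.4393 -0.2359  0.0794] jaw axis [-0.8447  0.5352 -0.004 ] bar dir from tool [0.5352 0.8447 0.    ]
(-0.12, 693, np.float64(0.0049), np.float64(-0.0007))
(-0.105, 2324, np.float64(0.0049), np.float64(-0.0007))
(-0.09, 1587, np.float64(0.005), np.float64(-0.0008))
(-0.075, 1114, np.float64(0.0049), np.float64(-0.0008))
(-0.06, 825, np.float64(0.005), np.float64(-0.0009))
(-0.045, 630, np.float64(0.005), np.float64(-0.0009))
(-0.03, 471, np.float64(0.005), np.float64(-0.001))
(-0.015, 384, np.float64(0.005), np.float64(-0.0001))
(-0.0, 26, np.float64(0.0247))
(0.015, 104, np.float64(0.0052), np.float64(-0.0012))
(0.03, 198, np.float64(0.005), np.float64(-0.0012))
(0.045, 143, np.float64(0.0049), np.float64(0.0001))
```

```bash
python3 - <<'E'
from gap import *; from station import get_state; import cv2
W=np.load("wrist1.npy").reshape(-1,3); W=W[~np.isnan(W[:,0])]
for nm,c in (("head",(.516,.092)),("tail",(.411,-.065))):
    k=W[(np.hypot(W[:,0]-c[0],W[:,1]-c[1])<.055)&(W[:,2]>.080)&(W[:,2]<.092)]
    print(nm,len(k),cv2.minAreaRect((k[:,:2]*1000).astype(np.float32)) if len(k)>5 else "",np.median(k[:,2]))
s=get_state(); q=s["q"]; x0,R0,_=fk(q); g0=x0+R0@[0,0,.1593]
yaw0=1.0024; T=np.array([.4821,.0412,.164]); 
def pose(g,dyaw):
    R=Rn.from_rotvec([0,0,dyaw]).as_matrix()@R0; return np.array(g)-R[:,2]*.1593,R
keys=[(g0,0),([.4393,-.2359,.20],0),([.4821,.0412-.03,.215],.981-yaw0),([.4821,.0412,.195],.981-yaw0)]
P=[]
for (a,da),(b,db) in zip(keys[:-1],keys[1:]):
    a=np.array(a);b=np.array(b);n=int(np.ceil(np.linalg.norm(b-a)/.032))
    P+=[pose(a+(b-a)*i/n,da+(db-da)*i/n) for i in range(1,n+1)]
for x,R in P:
    q,e=ik(x,R,q); G=gaps(q); print(e<1e-3,q.round(2).tolist(),"stand",min(v[0] for v in G.values()),"wall",min(v[1] for v in G.values()))
x,R=calls(P,x0,R0,1); print(x+R@[0,0,.1593])
E
```

```text
head 0  nan
tail 183 ((412.4298400878906, -64.50225830078125), (20.014171600341797, 37.800846099853516), 55.4527587890625) 0.08466702323126225
True [-0.51, 0.28, -0.32, -0.59, -1.02, 0.28] stand 0.269 wall 0.012
True [-0.51, 0.24, -0.3, -0.57, -1.07, 0.24] stand 0.268 wall 0.012
True [-0.51, 0.2, -0.27, -0.55, -1.13, 0.19] stand 0.268 wall 0.012
True [-0.5, 0.17, -0.24, -0.54, -1.18, 0.15] stand 0.267 wall 0.012
True [-0.44, 0.14, -0.28, -0.54, -1.15, 0.1] stand 0.252 wall 0.03
True [-0.38, 0.11, -0.31, -0.54, -1.12, 0.04] stand 0.234 wall 0.048
True [-0.31, 0.08, -0.34, -0.54, -1.08, -0.02] stand 0.214 wall 0.066
True [-0.23, 0.05, -0.36, -0.54, -1.05, -0.09] stand 0.191 wall 0.084
True [-0.15, 0.03, -0.38, -0.54, -1.01, -0.17] stand 0.162 wall 0.102
True [-0.07, 0.0, -0.41, -0.52, -0.97, -0.25] stand 0.123 wall 0.121
True [0.02, -0.01, -0.42, -0.51, -0.93, -0.34] stand 0.084 wall 0.139
True [0.1, -0.03, -0.44, -0.49, -0.89, -0.43] stand 0.048 wall 0.157
True [0.14, -0.02, -0.46, -0.49, -0.85, -0.45] stand 0.031 wall 0.167
True [0.18, -0.02, -0.49, -0.49, -0.81, -0.48] stand 0.015 wall 0.178
[[0, 14, -27, 0, 0, 0, 1], [0, 29, -53, 0, 0, 0, 1], [0, 43, -80, 0, 0, 0, 1], [-1, 58, -106, 0, 0, 0, 1], [12, 84, -94, 0, 0, 0, 1], [24, 110, -82, 0, 0, 0, 1], [36, 137, -70, 0, 0, 0, 1], [48, 163, -58, 0, 0, 1, 1], [61, 189, -46, 0, 0, 1, 1], [73, 216, -34, 0, 0, 1, 1], [85, 242, -22, 0, -1, 1, 1], [97, 269, -10, 0, -1, 1, 1]]
[[9, 6, 15, 0, 0, 0, 1], [17, 12, 29, 0, 0, 0, 1]]
[0.48288973 0.04031826 0.19526288]
  return _methods._mean(a, axis=axis, dtype=dtype,
  ret = ret.dtype.type(ret / rcount)
```

>>> drive_tool(moves=[[0,14,-27,0,0,0,1],[0,29,-53,0,0,0,1],[0,43,-80,0,0,0,1],[-1,58,-106,0,0,0,1],[12,84,-94,0,0,0.2,1],[24,110,-82,0,-0.1,0.3,1],[36,137,-70,0,-0.2,0.4,1],[48,163,-58,0,-0.3,0.5,1],[61,189,-46,0,-0.4,0.7,1],[73,216,-34,0,-0.4,0.8,1],[85,242,-22,0,-0.5,0.9,1],[97,269,-10,0,-0.6,1.1,1]])

```text
t: 12.0
eef_pos: [0.4398, -0.0506, 0.3546]
ee_rot: [2.648, 0.001, 2.555]
force: [-0.3, -0.7, -4.5]
width: 0.0113
```

>>> drive_tool(moves=[[0,0,0,0,0,0,1],[0,0,0,0,0,0,1]])

```text
t: 12.25
eef_pos: [0.4399, -0.0515, 0.3548]
ee_rot: [2.648, 0.002, 2.556]
force: [0.5, 0.1, -4.3]
width: 0.0118
```

```bash
python3 st.py; cat > chk.py <<'E'
from h import *; import sys,cv2
from held import held
tag=sys.argv[1]; g,t,n=held(tag)
for nm in ("scene","top","wrist"):
    f=cam(nm); save(f,nm+tag+"b.png"); W=cloud(f).reshape(-1,3);W=W[~np.isnan(W[:,0])]
    for k,c in (("saddle",(.516,.092)),("slot",(.411,-.065))):
        p=W[(np.hypot(W[:,0]-c[0],W[:,1]-c[1])<.055)&(W[:,2]>.081)&(W[:,2]<.09)]
        if len(p)>15: print(nm,k,len(p),[np.round(v,1).tolist() for v in cv2.minAreaRect((p[:,:2]*1000).astype(np.float32))])
    q=W-g; a=q@t;l=q[:,:2]@n[:2];z=q[:,2]
    for k,lo,hi,z0,z1 in (("head",.02,.11,.014,.03),("jaw",-.23,-.14,.014,.03),("barT",-.15,-.08,-.005,.012)):
        m=(a>lo)&(a<hi)&(abs(l)<.045)&(z>z0)&(z<z1)
        if m.sum()>20: print(nm,k,m.sum(),"a",np.percentile(a[m],[1,99]).round(4),"l",np.percentile(l[m],[1,50,99]).round(4),"z",(np.median(z[m])+g[2]).round(4))
E
python3 chk.py 5
```

```text
12.25 [0.102, -0.027, -0.441, -0.49, -0.888, -0.426] [0.4399, -0.0515, 0.3548] [2.648, 0.0019, 2.5559] [ 0.5  0.1 -4.3] 0.01180688160858982
fk err [7.17318442e-05 4.43551300e-05 2.70644338e-05]
grasp [0.4818 0.0112 0.2145] jaw axis [-0.8334  0.5527 -0.0019] bar dir from tool [0.5527 0.8334 0.    ]
(-0.12, 680, np.float64(0.0052), np.float64(-0.0007))
(-0.105, 2337, np.float64(0.0051), np.float64(-0.0007))
(-0.09, 1578, np.float64(0.0051), np.float64(-0.0008))
(-0.075, 1133, np.float64(0.0051), np.float64(-0.0008))
(-0.06, 824, np.float64(0.0051), np.float64(-0.0009))
(-0.045, 619, np.float64(0.005), np.float64(-0.0009))
(-0.03, 479, np.float64(0.005), np.float64(-0.001))
(-0.015, 391, np.float64(0.0051), np.float64(-0.0001))
(-0.0, 27, np.float64(0.0247))
(0.015, 99, np.float64(0.005), np.float64(-0.0012))
(0.03, 204, np.float64(0.005), np.float64(-0.0012))
(0.045, 139, np.float64(0.0048), np.float64(0.0))
scene saddle 61 [[515.9, 94.4], [35.0, 74.7], 57.1]
scene head 127 a [0.0543 0.084 ] l [-0.022   0.0153  0.038 ] z 0.234
top head 168 a [0.0391 0.081 ] l [-0.0233  0.0017  0.0286] z 0.2363
wrist saddle 355 [[518.3, 92.9], [36.3, 75.8], 56.1]
wrist slot 77 [[405.0, -49.3], [3.2, 9.1], 55.2]
wrist barT 5352 a [-0.116  -0.0806] l [-0.0072 -0.0014  0.0045] z 0.2198
```

```bash
python3 - <<'E'
import cv2,numpy as np
a=cv2.imread("pics/scene5b.png")[150:350,130:460];b=cv2.imread("pics/top5b.png")[150:330,180:460]
a=cv2.resize(a,(640,388),interpolation=cv2.INTER_CUBIC)
cv2.imwrite("pics/c5.png",a)
E
```

View pics/c5.png

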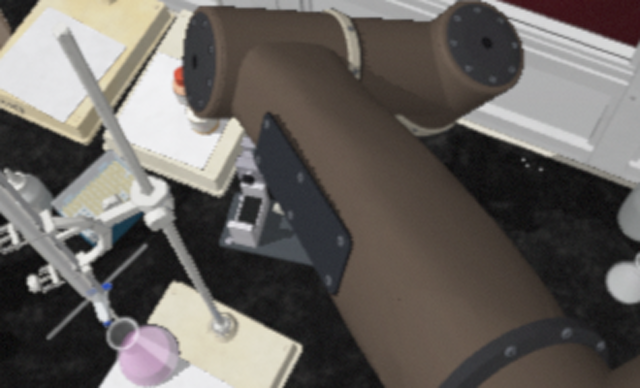

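```bash
python3 - <<'E'
from gap import *; from station import get_state
q=get_state()["q"]; x0,R0,_=fk(q); g0=x0+R0@[0,0,.1593]; T=np.array([.4828,.0420,.164])
A=g0+[.0003,.004,-.0505]
P=[]
for a,b,n in ((g0,A,4),(A,T,4)): P+=[a+(b-a)*i/n for i in range(1,n+1)]
P=[(g-R0[:,2]*.1593,R0) for g in P]
for x,R in P:
    q,e=ik(x,R,q); G=gaps(q); print(q.round(3).tolist(),{k:v[0] for k,v in G.items()})
calls(P,x0,R0,1)
E
```

```text
[0.101, -0.012, -0.455, -0.501, -0.862, -0.408] {'fore': 0.075, 'barrel': 0.049, 'J6': 0.226, 'tool': 0.186, 'body': 0.104}
[0.1, 0.004, -0.468, -0.514, -0.837, -0.389] {'fore': 0.075, 'barrel': 0.05, 'J6': 0.225, 'tool': 0.185, 'body': 0.103}
[0.1, 0.02, -0.48, -0.527, -0.812, -0.369] {'fore': 0.076, 'barrel': 0.052, 'J6': 0.225, 'tool': 0.184, 'body': 0.102}
[0.098, 0.038, -0.491, -0.542, -0.788, -0.347] {'fore': 0.076, 'barrel': 0.054, 'J6': 0.225, 'tool': 0.183, 'body': 0.102}
[0.118, 0.034, -0.496, -0.538, -0.778, -0.366] {'fore': 0.068, 'barrel': 0.045, 'J6': 0.219, 'tool': 0.177, 'body': 0.095}
[0.137, 0.031, -0.502, -0.534, -0.767, -0.385] {'fore': 0.06, 'barrel': 0.036, 'J6': 0.213, 'tool': 0.17, 'body': 0.089}
[0.157, 0.028, -0.507, -0.53, -0.757, -0.405] {'fore': 0.052, 'barrel': 0.027, 'J6': 0.206, 'tool': 0.164, 'body': 0.083}
[0.177, 0.025, -0.512, -0.526, -0.746, -0.425] {'fore': 0.044, 'barrel': 0.019, 'J6': 0.2, 'tool': 0.157, 'body': 0.077}
[[1, -5, 12, 0, 0, 0, 1], [1, -10, 23, 0, 0, 0, 1], [2, -16, 35, 0, 0, 0, 1], [2, -21, 46, 0, 0, 0, 1], [6, -16, 49, 0, 0, 0, 1], [10, -11, 52, 0, 0, 0, 1], [14, -6, 55, 0, 0, 0, 1], [17, -1, 57, 0, 0, 0, 1]]
```

>>> drive_tool(moves=[[1,-5,12,0,0,0,1],[1,-10,23,0,0,0,1],[2,-16,35,0,0,0,1],[2,-21,46,0,0,0,1],[6,-16,49,0,0,0,1],[10,-11,52,0,0,-0.1,1],[14,-6,55,0,0,-0.1,1],[17,-1,57,0,0,-0.1,1],[17,-1,57,0,0,-0.1,1],[17,-1,57,0,0,-0.1,1]])

```text
t: 13.7
eef_pos: [0.4408, -0.0204, 0.305]
ee_rot: [2.647, 0.005, 2.557]
force: [0.1, 0.0, -4.9]
width: 0.0116
```

```bash
python3 st.py; python3 chk.py 6; python3 - <<'E'
from gap import *; from station import get_state
print({k:v[0] for k,v in gaps(get_state()["q"]).items()})
E
```

```text
13.7 [0.177, 0.024, -0.511, -0.525, -0.747, -0.423] [0.4408, -0.0204, 0.305] [2.6466, 0.0045, 2.5569] [ 0.1  0.  -4.9] 0.01162967756460426
fk err [5.00149640e-05 4.80131581e-05 1.62722631e-05]
grasp [0.4831 0.0424 0.1648] jaw axis [-0.8339  0.552  -0.0045] bar dir from tool [0.552  0.8339 0.    ]
(-0.12, 686, np.float64(0.005), np.float64(-0.0007))
(-0.105, 2336, np.float64(0.0049), np.float64(-0.0007))
(-0.09, 1588, np.float64(0.005), np.float64(-0.0008))
(-0.075, 1121, np.float64(0.005), np.float64(-0.0008))
(-0.06, 822, np.float64(0.0049), np.float64(-0.0008))
(-0.045, 625, np.float64(0.005), np.float64(-0.0009))
(-0.03, 482, np.float64(0.005), np.float64(-0.001))
(-0.015, 380, np.float64(0.005), np.float64(-0.0001))
(-0.0, 27, np.float64(0.0247))
(0.015, 102, np.float64(0.0051), np.float64(-0.0012))
(0.03, 206, np.float64(0.005), np.float64(-0.0011))
(0.045, 137, np.float64(0.0048), np.float64(0.0001))
scene saddle 40 [[489.1, 112.1], [35.4, 10.0], 62.1]
scene head 61 a [0.0548 0.084 ] l [0.0019 0.0224 0.0404] z 0.1832
top saddle 33 [[518.0, 88.5], [34.8, 69.5], 57.3]
top head 165 a [0.0385 0.0816] l [-0.0229  0.007   0.0339] z 0.1861
wrist saddle 463 [[514.7, 87.7], [24.1, 75.8], 55.7]
wrist barT 5339 a [-0.1159 -0.0806] l [-0.0067 -0.0009  0.005 ] z 0.1696
{'fore': 0.044, 'barrel': 0.019, 'J6': 0.2, 'tool': 0.157, 'body': 0.077}
```

View pics/wrist6.png

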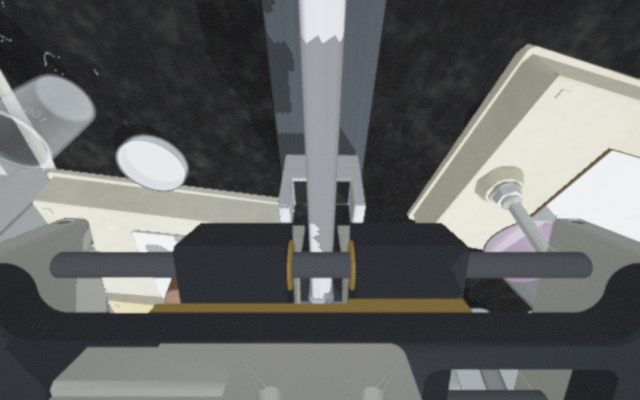

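View pics/top6b.png

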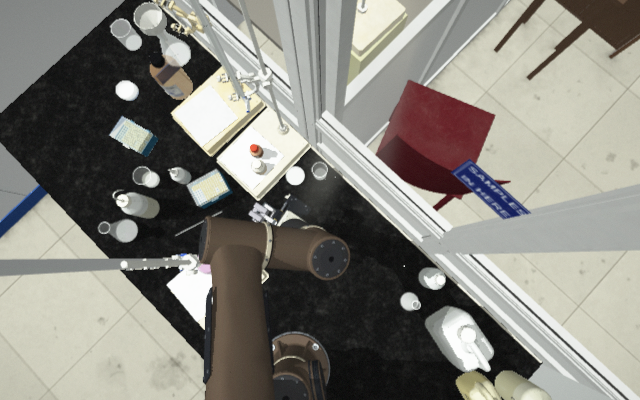

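```bash
python3 -c "
from station import *
s=get_state();print(s['qd'].round(4),s['eef_pos'])
print(job_done())"
```

```text
[ 0.0007 -0.0002  0.0009  0.0007  0.0005  0.0003] [ 0.44078888 -0.02063701  0.3048102 ]
the job is handed in; nothing more can be done
None
```

The clamp arm is being held still and level over the cradle, about 5 cm above the post tops, and the job was handed in at about 14 s of the 48 s allowed.

**What I did:**
- I folded the robot arm up over the burette stand, swung to the right and came down by the bar.
- I gripped the bar across, about 2 mm from the balance point by measurement, at 40 N. I leaned the tool 28° along the bar, because with the tool vertical over the cradle the forearm would have hit the stand rod.
- I lifted the clamp arm level, carried it over and lowered it to its final height.

**Last checks:**

| Check | Result |
|---|---|
| Level along the bar | Bar height constant to about 0.1 mm over the bare bar the wrist camera saw, ahead of and behind the grip |
| Underside above post tops | About 51 mm |
| Balance point from its target | About 0.5 mm |
| Direction against the cradle | About 0.25° off |
| Joint speeds | Essentially zero |
| Wrist load | About 5 N, just the clamp arm's weight |
| Clearance to the stand rod | About 19 mm at the closest, by my link model |

**Limits and disagreements:**
- The cameras disagreed by 2–3 mm on absolute positions, so I aligned using the wrist camera for both the clamp arm and the cradle.
- At the final pose the narrow post and the jaw end were out of the wrist camera's view. Alignment there rests on the earlier cradle measurement and the measured bar direction.
- While picking up, the wrist housing passed about 1 cm beyond the plane of the window sill front, inside the window opening. No contact force showed.
- The beaker and dish appear undisturbed in the last pictures; I judged that by eye and did not measure it.

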